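Pack two kit boxes into the box rack and close the end stop

ROBOT

A 7-joint arm with a two-finger parallel gripper is mounted at the origin on the work surface. World frame = base frame: x ahead of the robot, y to its left, z up, the work surface at z = 0. Lengths are in m, angles in rad, forces in N, time in s.
With the tool pointing down it reaches from about 0.4 to 0.85 m from the base axis. Payload 10.4 kg.
Tool frame: the origin (TCP) lies on the centre line of the jaws, within the pads' length; the fingertips stand 22 mm ahead of it and the grasp point (between the pads) lies 3 mm ahead of it; x points along the fingers, y is the direction in which the jaws open and shut, and the axes are right-handed (so a half turn about x gives the same grasp; the last joint's range is limited). The gripper opens to 87 mm and grips with 3 to 60 N. Pads are 19 mm wide; open, the fingers measure 117 mm over their backs; the gripper's body (75 mm by 190 mm) begins 51 mm behind the grasp point.
Start: joints at [-1.3, 0.332, -0.065, 1.46, 0.022, 1.35, -0.088], TCP at [0.181, 0.598, 0.245] pointing down, gripper open.
Joint ranges: [-2.6, 2.6], [-0.5, 2.12], [-1.47, 1.34], [0.16, 2.42], [-1.27, 4.41], [0.06, 2.06], [-2.6, 2.6]. Speed limits (rad/s): [2.22, 2.22, 2.79, 2.79, 3.14, 3.14, 3.14].

INTERFACE

Orientations are given as a unit quaternion [x, y, z, w].
In Python, from bench import * gives the robot as it stands.
- The arm moves only by the tool arm_command, never from a script. Its argument "targets" is one flat list of numbers, 7 for each row, row after row: the turn, a rotation vector about the tool's x, y, z in units of 45 degrees (1.0 is 45 degrees), then the shift along the tool's x, y, z in units of 25 mm (1.0 is 25 mm), then the opening, from 0 (shut) to 1 (fully open). In form: [wx, wy, wz, tx, ty, tz, fingers, wx, wy, wz, tx, ty, tz, fingers, ...]. A call has 1 to 12 rows; each row shifts and turns the pose as measured when the row begins, along the tool's axes as they then stand; what a row does not reach is not made up. A row lasts 1/12 s, in which the tool goes at most 41.7 mm and 7.16 degrees, less where a joint would pass 70% of its speed; a pose out of reach is approached as far as the arm can. A call with a number of a shift or a turn outside -1 to 1 is refused whole. A call with a gripper value outside its range is refused whole. The fingers move at their own pace and stop on an object; "newtons" is the grip in N (left out, the last holds). Time passes only in rows, so rows that do not move let the fingers close. It gives the time, the measured TCP pose, the force and the opening at its end, in the units of the state.
- read_state(): the state, without advancing time (a new reading comes with each control period).
- camera(name): name is "scene" or "top" or "wrist"; returns the picture (400x640x3 uint8, red, green, blue); there is no depth.
- calibration(name): a dict with "camera_matrix" (3x3 intrinsics, pixels), "D" ([k1, k2, p1, p2, k3] as OpenCV has them; the pictures are not rectified), "R" (3x3) and "t" (3): a world point X has camera coordinates R X + t; the wrist camera has in their place "tool_from_camera" (4x4, takes a point from camera to tool coordinates, whose origin is the TCP and whose axes are the tool frame's). Camera axes: x right, y down, z forward; pixel columns grow to the right and rows downward; lengths in m; the calibration is good to about 2 mm. A picture is of the moment at which its call begins: read the wrist's pose just before it. calibration takes no time and is no camera call.
- close_job(): hands the job in, once; it reports no verdict.
The state is a dict: "time": time; "joint_positions": joint angles; "joint_vel": joint speeds; "joint_torque": joint torques, N m; "ee_pos": TCP position; "eef_rot": TCP orientation; "ft_force": force on the tool from outside, world axes, zero at the start; "torque": the same for the moment, N m; "width": finger opening in m.
Only numpy, scipy, OpenCV 4.12 (cv2) and the standard library are available. Lean on these libraries where they do the work, as an engineer would, in place of code of your own. Each camera call takes 0.05 s, during which the arm holds its last target.

TASK

Put the two kit boxes that stand loose on the sideboard away in the wooden rack, upright and the same way round as the box already there: first the tall slim one next to that box, then the low thick one on the stop's side. Then slowly push the steel stop along until all three boxes are packed snug against the rack's end wall, and leave everything else on the sideboard where it is.

Things in the scene. Friction and masses are not known exactly. Their poses are not given: they have to be found in the camera images.
- rack: Fixed wooden rack, base 132 mm wide (x), 342 long (y), top 12 mm above the sideboard; a lip 10 mm high along each long side, 116 mm clear between. At the +y end a wall, 105 mm high above the base. Origin: at sideboard level under the middle of the wall's inner face; x across, y along the rack (boxes and stop at negative y). Open at the top and above the lips.
- stop (a joint): Steel L-shaped end stop sliding along the rack: plate 106 mm wide, 8 thick, its top 100 mm above the base; flat foot 6 mm high reaches 68 mm from the plate's inner face, away from the boxes. Value (m): 0 = fully open, grows as pushed to the end wall (rack +y); clear space wall to plate = 0.250 - value. Friction 1.5 N (more if pushed fast), plus 1 to 3 N per box pushed.
- stop_back (a point): Middle of the outer face (the one away from the boxes) of the stop's plate, 55 mm above the rack's base: the place to push, towards the rack's +y, with shut fingers reaching down over the foot.
- box_in_rack: Cardboard kit box already standing in the rack near the end wall: 30 mm thick (its y), 96 mm deep (its x), 110 mm high. Loose, about 200 g. Origin: centre of its underside.
- tall_box: The tall slim cardboard kit box, standing on the sideboard: 30 mm thick (its y), 96 mm deep (its x), 125 mm high, about 220 g. Origin: centre of its underside. Its thickness is gripped from above; in the rack its y lies along the rack's y.
- low_box: The low thick cardboard kit box, standing on the sideboard: 48 mm thick (its y), 96 mm deep (its x), 100 mm high, about 260 g. Origin: centre of its underside. Its thickness is gripped from above; in the rack its y lies along the rack's y.
- brush_holder: Bystander: black ceramic brush holder, 74 mm across, 92 mm high, brushes up to 206 mm. Origin: centre of its underside.
- spray_can: Bystander: white plastic spray can, 54 mm across, 155 mm high. Origin: centre of its underside.
- turntable: Bystander: round wooden turntable, 160 mm across, 28 mm high, with a figure about 80 mm high on it. Origin: centre of its underside.
- sanding_stick: Bystander: flat steel sanding stick, 180 x 22 x 6 mm, lying flat. Origin: centre of its underside, length along its x.
- tank_kit: Bystander: grey resin tank kit, 125 x 82 x 51 mm. Origin: centre of its underside.
- paint_jar: Bystander: small paint jar, 42 mm across, 55 mm high. Origin: centre of its underside.
Mind the look-alikes: they are no part of the job. What is shaped like the tall_box but black or pink is not meant. Leave any turquoise look-alike of the low_box alone.

How it is judged:
On the way, in this order (a step that is already met when the one before it is completed fails the run):
1. the tall box stands in the rack, let go, between the box already there and the open stop (x of tall_box in the frame of rack between -0.016 and 0.016 m and z of tall_box in the frame of rack between 0.008 and 0.016 m and angle between tall_box's own z axis and vertical below 0.08 rad and contact force between tall_box and the fingers below 0.1 N and linear speed of tall_box below 0.03 m/s and y of tall_box in the frame of rack between -0.22 and -0.038 m and value of joint stop below 0.08 m), for 0.2 s.
2. the low box stands in the rack, let go, between the tall box and the open stop (x of low_box in the frame of rack between -0.016 and 0.016 m and z of low_box in the frame of rack between 0.008 and 0.016 m and angle between low_box's own z axis and vertical below 0.08 rad and contact force between low_box and the fingers below 0.1 N and linear speed of low_box below 0.03 m/s and y of low_box in the frame of tall_box below -0.03 m and y of low_box in the frame of rack above -0.235 m), for 0.2 s.
At the end, for the whole second after the job is handed in: From the end wall: box already there, tall box, low box, stop. All boxes upright (0.08 rad) on the base between the lips, square (0.07 rad), each within 7 mm of its snug place along the rack; stop joint past 0.136 (snug is 0.142, so at most 6 mm of play); let go and at rest (x of box_in_rack in the frame of rack between -0.016 and 0.016 m and z of box_in_rack in the frame of rack between 0.008 and 0.016 m and angle between each of box_in_rack, tall_box, low_box's own z axis and vertical below 0.08 rad and contact force between each of box_in_rack, tall_box, low_box and the fingers below 0.1 N and linear speed of each of box_in_rack, tall_box, low_box below 0.03 m/s and y of box_in_rack in the frame of rack between -0.022 and -0.008 m and angle between the y axis of each of box_in_rack, tall_box, low_box and the y axis of rack, either way round below 0.07 rad and x of tall_box in the frame of rack between -0.016 and 0.016 m and z of tall_box in the frame of rack between 0.008 and 0.016 m and y of tall_box in the frame of rack between -0.052 and -0.038 m and x of low_box in the frame of rack between -0.016 and 0.016 m and z of low_box in the frame of rack between 0.008 and 0.016 m and y of low_box in the frame of rack between -0.091 and -0.077 m and value of joint stop above 0.136 m); the robot touches nothing.
It fails at once if one of the three kit boxes falls over (leans more than 0.6 rad) (angle between any of box_in_rack, tall_box, low_box's own z axis and vertical above 0.6 rad).
It fails at once if the stop is rammed along, faster than 0.3 m/s (velocity of joint stop above 0.3 m/s).
It fails at once if a bystander is moved by more than 35 mm or tipped over (distance of any of brush_holder, spray_can, turntable, sanding_stick, tank_kit, paint_jar from where it was at the start of the episode above 0.035 m or angle between any of brush_holder, spray_can, turntable, sanding_stick, tank_kit, paint_jar's own z axis and vertical above 0.5 rad).
It also fails if it takes over 72 s, if anything falls off the work surface, if the arm or the gripper's body presses on something with over 40 N, if the wrist force passes 120 N, or if a joint passes its speed limit or range.

## Working session

There is one attempt and no reset: what is moved stays moved. The work goes in short steps, Python scripts to look and compute and a tool call to move; the robot and the scene stay as the last step left them, time stands still between calls to the robot, and variables do not carry over. Pictures are saved under pics/ and viewed, and the job is handed in when it is done.

Besides the shell and the picture viewer there is one more tool, called after ">>>" as name(argument=value, ...) on one line, values as JSON. arm_command: Moves the arm, as the interface text tells. Shifts and turns lie within -1 to 1; 1 stands for 25 mm of shift or 45 degrees of turn. Its arguments: {"type":"object","properties":{"targets":{"type":"array","items":{"type":"number","minimum":-1,"maximum":1}},"newtons":{"type":"number"}},"required":["targets"]}

```bash
mkdir -p pics; ls; python3 - <<'E'
from bench import *
import cv2
s=read_state(); print(s)
for n in ["scene","top","wrist"]:
    im=camera(n); cv2.imwrite(f"pics/{n}0.png",im[:,:,::-1]); c=calibration(n); print(n,c)
E
```

```text
pics
{'time': 0.0, 'joint_positions': array([-1.2996145 ,  0.33285803, -0.0646786 ,  1.46093672,  0.02163281,
        1.34990081, -0.08846493]), 'joint_vel': array([-0.0019296 , -0.00060311,  0.0011577 , -0.00165288, -0.00066332,
       -0.0007772 ,  0.00136979]), 'joint_torque': array([-2.77716108e-04, -6.23253393e+01,  2.45054998e-02, -3.89904892e+01,
       -6.13077474e-02,  3.97579093e-02,  1.52288308e-04]), 'ee_pos': array([0.18090791, 0.59787556, 0.24376472]), 'eef_rot': array([ 0.10298333,  0.69952998, -0.10397546,  0.69945789]), 'ft_force': array([-0.23055984, -0.50840144, -0.16670871]), 'torque': array([-0.01117131,  0.02114693,  0.01845163]), 'width': 0.08703069360436518}
scene {'camera_matrix': array([[370.52457956,   0.        , 316.08230286],
       [  0.        , 370.52457956, 193.04154775],
       [  0.        ,   0.        ,   1.        ]]), 'D': array([0.00485566, 0.        , 0.        , 0.        , 0.        ]), 'R': array([[-0.10331712,  0.99447015, -0.01883326],
       [ 0.56967869,  0.04364229, -0.82070795],
       [-0.81534763, -0.09552209, -0.57103745]]), 't': 
[... 427 characters left out ...]
0.02430772, -0.99244017]]), 't': array([-0.08021211,  0.56381301,  1.34952231])}
wrist {'camera_matrix': array([[336.49351705,   0.        , 320.60040429],
       [  0.        , 336.49351705, 204.17104541],
       [  0.        ,   0.        ,   1.        ]]), 'D': array([-0.04730828,  0.        ,  0.        ,  0.        ,  0.        ]), 'tool_from_camera': array([[-6.15812396e-05, -2.95341022e-01,  9.55391897e-01,
        -1.40364414e-01],
       [ 9.99999905e-01,  3.94847679e-04,  1.86516079e-04,
         3.97861861e-04],
       [-4.32320122e-04,  9.55391817e-01,  2.95340970e-01,
        -8.08310595e-02],
       [ 0.00000000e+00,  0.00000000e+00,  0.00000000e+00,
         1.00000000e+00]])}
```

View pics/scene0.png

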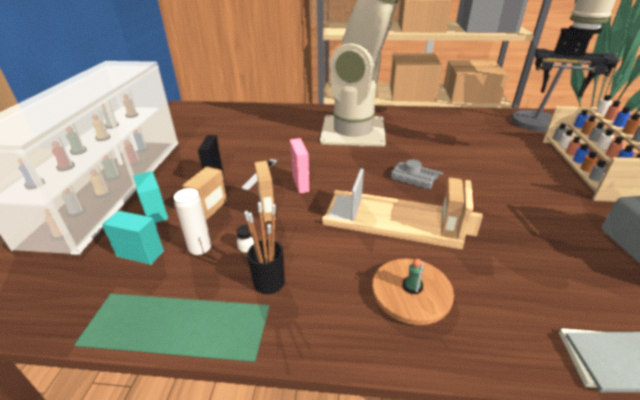

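View pics/top0.png

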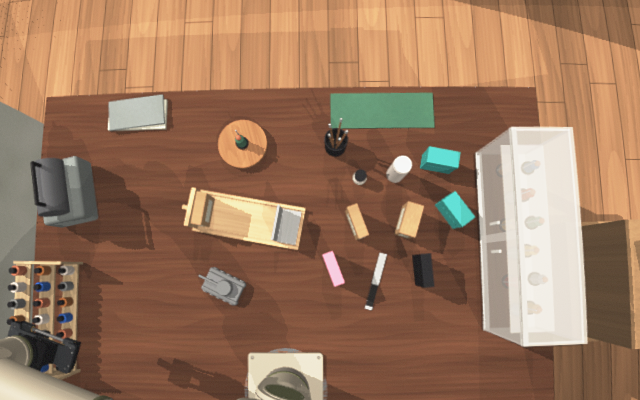

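View pics/wrist0.png

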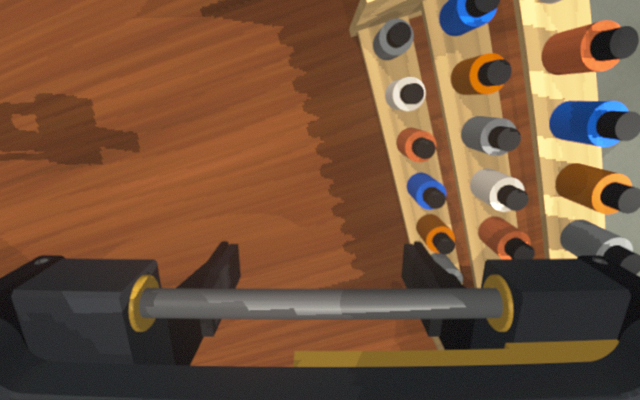

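```bash
python3 - <<'E'
import cv2
t=cv2.imread("pics/top0.png")
a=t[180:260,170:320]; cv2.imwrite("pics/t_rack.png",cv2.resize(a,None,fx=5,fy=5,interpolation=cv2.INTER_CUBIC))
a=t[190:290,310:450]; cv2.imwrite("pics/t_box.png",cv2.resize(a,None,fx=5,fy=5,interpolation=cv2.INTER_CUBIC))
s=cv2.imread("pics/scene0.png")
a=s[150:260,170:300]; cv2.imwrite("pics/s_box.png",cv2.resize(a,None,fx=5,fy=5,interpolation=cv2.INTER_CUBIC))
a=s[160:260,315:495]; cv2.imwrite("pics/s_rack.png",cv2.resize(a,None,fx=4,fy=4,interpolation=cv2.INTER_CUBIC))
E
```

```text
(no output)
```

View pics/t_rack.png

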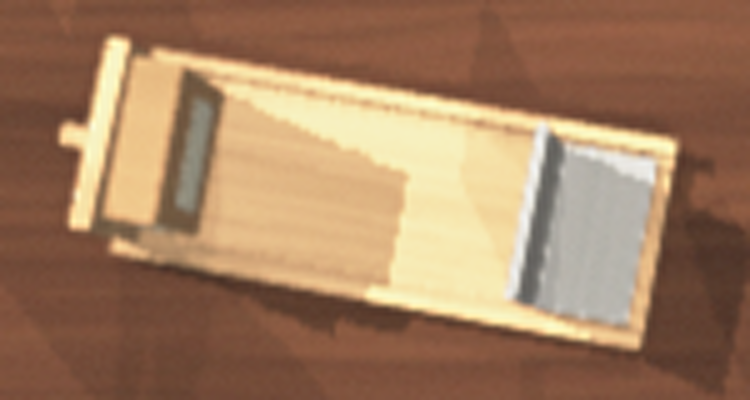

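View pics/t_box.png

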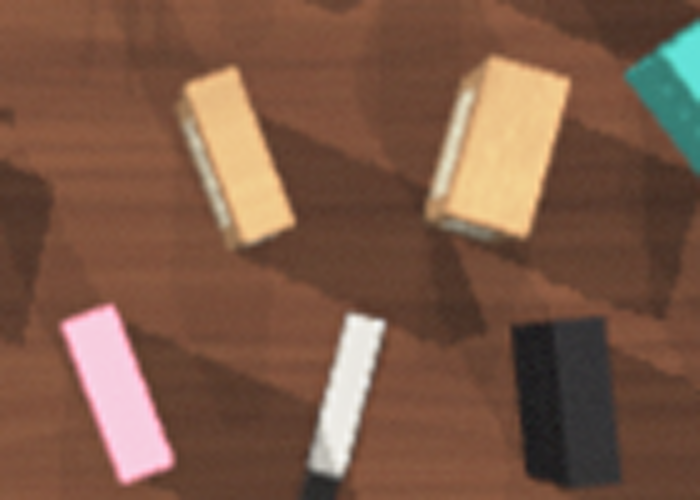

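View pics/s_box.png

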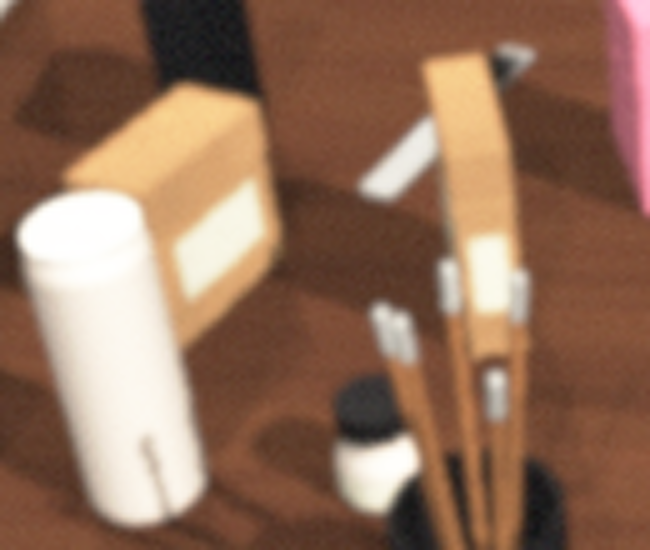

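View pics/s_rack.png

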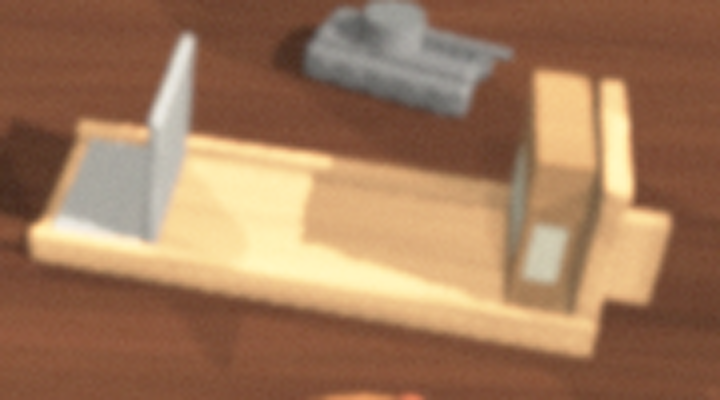

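```bash
cat > h.py <<'E'
from bench import *
import numpy as np, cv2
from scipy.optimize import least_squares
from scipy.spatial.transform import Rotation as Rn
def proj(c,X):
    rv,_=cv2.Rodrigues(c["R"]); return cv2.projectPoints(np.asarray(X,float).reshape(-1,1,3),rv,c["t"],c["camera_matrix"],c["D"])[0][:,0]
def ray(c,uv,z):
    p=cv2.undistortPoints(np.array(uv,float).reshape(-1,1,2),c["camera_matrix"],c["D"])[:,0]
    C=-c["R"].T@c["t"]; out=[]
    for q in p:
        d=c["R"].T@np.array([q[0],q[1],1]); out.append(C+d*(z-C[2])/d[2])
    return np.array(out)
def fit(obs,x0,extra=0):
    # obs: list (cam calib, pts fn or local points, uv)
    def pl(p,L):
        L=np.array([f(p) if callable(f) else f for f in L],float); c,s=np.cos(p[2]),np.sin(p[2])
        return np.c_[p[0]+c*L[:,0]-s*L[:,1],p[1]+s*L[:,0]+c*L[:,1],L[:,2]]
    f=lambda p:np.concatenate([(proj(c,pl(p,L))-np.array(uv)).ravel() for c,L,uv in obs])
    r=least_squares(f,x0,loss='soft_l1'); return r.x,f(r.x).reshape(-1,2)
E
python3 - <<'E'
from h import *
T,S=calibration("top"),calibration("scene")
tc=lambda l,o:[(o[0]+a/5,o[1]+b/5) for a,b in l]
sc=lambda l,o,k:[(o[0]+a/k,o[1]+b/k) for a,b in l]
tl=tc([(185,86),(238,66),(296,222),(244,240)],(310,190)); lo=tc([(490,56),(570,78),(527,240),(440,212)],(310,190))
print(ray(T,tl,.125),'\n',ray(T,lo,.1))
b=lambda w,h:[(.048,w/2,h),(.048,-w/2,h),(-.048,-w/2,h),(-.048,w/2,h)]
st=sc([(443,148),(508,140),(487,54),(424,62)],(170,150),5); sl=sc([(65,180),(150,190),(263,102),(185,85)],(170,150),5)
for n,w,h,t,s in [("tall",.03,.125,tl,st),("low",.048,.1,lo,sl)]:
    P=ray(T,t,h).mean(0)
    for obs in ([(T,b(w,h),t)],):
        x,r=fit(obs,[P[0],P[1],0]); print(n,x,np.degrees(x[2]),'\n',r.round(1))
        print(' scene pred',proj(S,[[x[0]+np.cos(x[2])*a-np.sin(x[2])*c,x[1]+np.sin(x[2])*a+np.cos(x[2])*c,z] for a,c,z in b(w,h)]).round(1).tolist(),np.round(s,1).tolist())
# rack: wall inner top corners, open-end lip corners, stop plate inner-top corners
rk=tc([(130,42),(92,230),(678,138),(640,348),(536,125),(510,298)],(170,180))
L=[(.066,0,.117),(-.066,0,.117),lambda p:(.066,p[3],.022),lambda p:(-.066,p[3],.022),lambda p:(.053,p[4],.112),lambda p:(-.053,p[4],.112)]
P=ray(T,rk,.1)[:2].mean(0)
x,r=fit([(T,L,rk)],[P[0],P[1],-.2,-.34,-.25]); print("rack",x,np.degrees(x[2]),'\n',r.round(1))
E
```

```text
[[ 0.55341181 -0.19452744  0.125     ]
 [ 0.5648226  -0.2256175   0.125     ]
 [ 0.47352239 -0.25733613  0.125     ]
 [ 0.46343985 -0.22706856  0.125     ]] 
 [[ 0.57250882 -0.37795925  0.1       ]
 [ 0.55880912 -0.42535992  0.1       ]
 [ 0.4628326  -0.396277    0.1       ]
 [ 0.47996895 -0.34524466  0.1       ]]
tall [ 0.51379292 -0.22613902  0.34022223] 19.49329790917857 
 [[ 0.5 -0.2]
 [-0.5  0.3]
 [-0.4 -0. ]
 [ 0.3 -0. ]]
 scene pred [[269.6, 179.4], [257.3, 181.2], [253.4, 162.1], [264.7, 160.6]] [[258.6, 179.6], [271.6, 178.0], [267.4, 160.8], [254.8, 162.4]]
low [ 0.51860879 -0.38646546 -0.31029236] -17.77844282131959 
 [[ 0.1  0.3]
 [-0.4  0.6]
 [-0.6 -0.9]
 [ 1.3 -0.1]]
 scene pred [[197.3, 188.7], [182.0, 184.7], [205.7, 166.7], [220.2, 170.1]] [[183.0, 186.0], [200.0, 188.0], [222.6, 170.4], [207.0, 167.0]]
rack [ 0.55556973  0.26408476 -0.17043858 -0.32680671 -0.24976149] -9.765411141435447 
 [[ 0.4 -1.6]
 [-0.4  4.3]
 [-0.4  0.3]
 [ 0.3 -0.2]
 [ 0.5 -0.6]
 [-0.4  0.3]]
```

```bash
python3 - <<'E'
from h import *
s=read_state(); R=Rn.from_quat(s["eef_rot"]).as_matrix(); print(R.round(3)); az=np.degrees(np.arctan2(s["ee_pos"][1],s["ee_pos"][0])); print(az, np.degrees(np.arctan2(R[1,1],R[0,1])))
T=calibration("top"); print(-T["R"].T@T["t"])
for n,uv,z in [("brush",(336,152),0),("brushtip",(336,125),.2),("spraytop",(402,163),.155),("turn",(242,144),.028),("stick",(376,280),.006),("tank",(222,286),.03),("jar",(360,176),.055),("pink",(334,268),.12),("black",(424,270),.1)]:
    print(n,ray(T,[uv],z)[0].round(3))
E
```

```text
[[-0.     0.29   0.957]
 [-0.001  0.957 -0.29 ]
 [-1.    -0.001  0.   ]]
73.16608690108274 73.16498625355705
[ 0.39674254 -0.11899668  1.40497855]
brush [ 0.75 -0.17  0.  ]
brushtip [ 0.778 -0.164  0.2  ]
spraytop [ 0.676 -0.354  0.155]
turn [0.774 0.133 0.028]
stick [ 0.338 -0.289  0.006]
tank [0.323 0.191 0.03 ]
jar [ 0.659 -0.241  0.055]
pink [ 0.378 -0.154  0.12 ]
black [ 0.369 -0.419  0.1  ]
```

>>> arm_command(targets=[0,0,0,0,-0.68,1,1,0,0,0,0,-0.68,1,1,0,0,0,0,-0.68,1,1,0,0,0,0,-0.68,1,1,0,0,0,0,-0.68,1,1,0,0,0,0,-0.68,1,1,0,0,0,0,-0.68,1,1,0,0,0,0,-0.68,1,1,0,0,0,0,-0.68,1,1,0,0,0,0,-0.68,1,1,0,0,0,0,-0.68,1,1,0,0,0,0,-0.68,1,1], newtons=20)

```text
time: 1.15
ee_pos: [0.4117, 0.3077, 0.2395]
eef_rot: [0.097, 0.702, -0.1, 0.698]
ft_force: [0.3, 0.3, -0.8]
width: 0.0869
```

>>> arm_command(targets=[0,0,0,0,-1,0.4,1,0,0,0,0,-1,0.4,1,0,0,0,0,-1,0.4,1,0,0,0,0,-1,0.4,1,0,0,0,0,-1,0.4,1,0,0,0,0,-1,0.4,1,0,0,0,0,-1,0.4,1,0,0,0,0,-1,0.4,1,0,0,0,0,-1,0.4,1,0,0,0,0,-1,0.4,1,0,0,0,0,-1,0.4,1,0,0,0,0,-1,0.4,1])

```text
time: 2.15
ee_pos: [0.4441, -0.032, 0.2389]
eef_rot: [0.098, 0.703, -0.102, 0.697]
ft_force: [0.5, 0.3, 0.6]
width: 0.0869
```

>>> arm_command(targets=[0,0,0,0,-1,0.4,1,0,0,0,0,-1,0.4,1,0,0,0,0,-1,0.4,1,0,0,0,0,-1,0.4,1,0,0,0,0,-1,0.4,1,0,0,0,0,-1,0.4,1,0,0,0,0,-1,0.4,1,0,0,0,0,-1,0.4,1,0,0,0,0,-1,0.4,1,0,0,0,0,-1,0.4,1,0,0,0,0,-1,0.4,1,0,0,0,0,-1,0.4,1])

```text
time: 3.15
ee_pos: [0.4736, -0.3692, 0.2391]
eef_rot: [0.098, 0.702, -0.1, 0.698]
ft_force: [0.6, -0.4, 0.9]
width: 0.0875
```

>>> arm_command(targets=[0,0,0,0,-1,0.4,1,0,0,0,0,-1,0.4,1,0,0,0,0,-1,0.4,1,0,0,0,0,-1,0.4,1,0,0,0,0,-0.6,0.2,1,0,0,0,0,0,0,1])

```text
time: 3.65
ee_pos: [0.4832, -0.502, 0.2348]
eef_rot: [0.099, 0.704, -0.1, 0.696]
ft_force: [-0.0, 0.3, -0.4]
width: 0.0871
```

```bash
python3 - <<'E'
from h import *
s=read_state(); print(s["time"],s["ee_pos"],s["eef_rot"],s["joint_positions"].round(2))
im=camera("wrist"); cv2.imwrite("pics/w1.png",im[:,:,::-1])
E
```

```text
3.65 [ 0.48323096 -0.50201224  0.23482312] [ 0.0987491   0.70414759 -0.10022823  0.69597348] [ 0.24  0.61  0.8   1.28 -0.41  1.43  2.29]
```

View pics/w1.png

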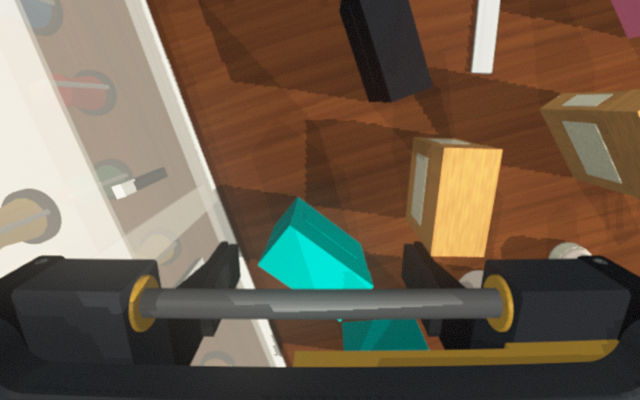

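```bash
python3 - <<'E'
import cv2
t=cv2.imread("pics/w1.png")
cv2.imwrite("pics/w1c.png",cv2.resize(t[80:270,400:640],None,fx=3,fy=3,interpolation=cv2.INTER_CUBIC))
E
```

```text
(no output)
```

View pics/w1c.png

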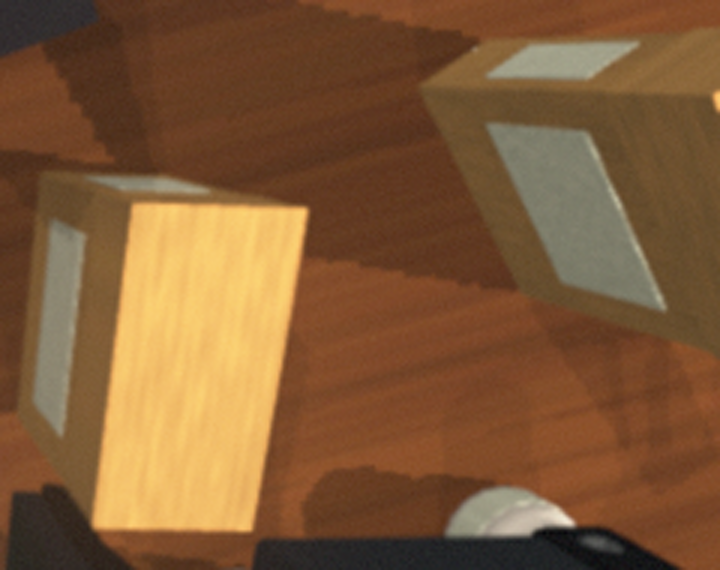

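>>> arm_command(targets=[0.15,0,0,0,0,0,1,0.15,0,0,0,0,0,1,0.15,0,0,0,0,0,1,0.15,0,0,0,0,0,1,0.15,0,0,0,0,0,1,0.15,0,0,0,0,0,1,0.15,0,0,0,0,0,1,0.15,0,0,0,0,0,1,0.15,0,0,0,0,0,1,0.15,0,0,0,0,0,1,0.15,0,0,0,0,0,1])

```text
time: 4.62
ee_pos: [0.4885, -0.4875, 0.2341]
eef_rot: [0.514, 0.491, -0.513, 0.482]
ft_force: [0.3, 1.1, 0.5]
width: 0.0872
```

>>> arm_command(targets=[0.15,0,0,0,0,0,1,0.15,0,0,0,0,0,1,0.15,0,0,0,0,0,1,0.15,0,0,0,0,0,1,0.15,0,0,0,0,0,1,0.15,0,0,0,0,0,1,0.15,0,0,0,0,0,1,0.15,0,0,0,0,0,1,0.15,0,0,0,0,0,1,0.1,0,0,0,0,0,1,0,0,0,0,0,0,1])

```text
time: 5.53
ee_pos: [0.4959, -0.4712, 0.2337]
eef_rot: [0.699, 0.123, -0.696, 0.106]
ft_force: [0.2, -0.2, -0.6]
width: 0.0869
```

```bash
cat >> h.py <<'E'
def go(target,psi,dz=None):
    """print tool-axis units to reach TCP target with psi deg, tool down"""
    s=read_state(); p=s["ee_pos"]; R=Rn.from_quat(s["eef_rot"]).as_matrix()
    c=np.radians(psi); Y=np.array([np.cos(c),np.sin(c),0]); X=np.array([0,0,-1.]); Rt=np.c_[X,Y,np.cross(X,Y)]
    rv=Rn.from_matrix(R.T@Rt).as_rotvec()/np.radians(45)
    print("t",round(s["time"],2),"p",p.round(4),"psi",np.degrees(np.arctan2(R[1,1],R[0,1])).round(2),"q",s["joint_positions"].round(2),"w",round(s["width"],4))
    d=np.array(target)-p
    print("turn",rv.round(3),"shift(now)",(R.T@d/.025).round(2),"shift(after turn)",(Rt.T@d/.025).round(2))
E
python3 - <<'E'
from h import *
go([.514,-.226,.235],-70.5)
E
```

```text
t 5.53 p [ 0.4959 -0.4712  0.2337] psi -71.37 q [-0.01  0.81  1.27  1.33 -0.78  1.55 -0.06] w 0.0869
turn [-0.019 -0.011  0.029] shift(now) [ 0.18 -9.06 -3.82] shift(after turn) [-0.05 -9.   -3.96]
```

>>> arm_command(targets=[-0.01,0,0.02,0,-1,-0.44,1,-0.01,0,0.02,0,-1,-0.44,1,0,0,0,0,-1,-0.44,1,0,0,0,0,-1,-0.44,1,0,0,0,0,-1,-0.44,1,0,0,0,0,-1,-0.44,1,0,0,0,0,-1,-0.44,1,0,0,0,0,-0.8,-0.35,1,0,0,0,0,-0.4,-0.2,1,0,0,0,0,0,0,1])

```text
time: 6.37
ee_pos: [0.5098, -0.2288, 0.2292]
eef_rot: [0.698, 0.135, -0.691, 0.133]
ft_force: [-0.2, 0.1, -0.4]
width: 0.0873
```

```bash
python3 - <<'E'
from h import *
go([.514,-.226,.235],-70.5)
s=read_state()
im=camera("wrist"); cv2.imwrite("pics/w2.png",im[:,:,::-1])
np.save("w2.npy",np.r_[s["ee_pos"],s["eef_rot"]])
E
```

```text
t 6.37 p [ 0.5098 -0.2288  0.2292] psi -68.19 q [-0.68  0.44  1.32  1.71 -0.45  1.33 -0.46] w 0.0873
turn [ 0.051 -0.013  0.002] shift(now) [-0.23 -0.04 -0.2 ] shift(after turn) [-0.23 -0.05 -0.2 ]
```

View pics/w2.png

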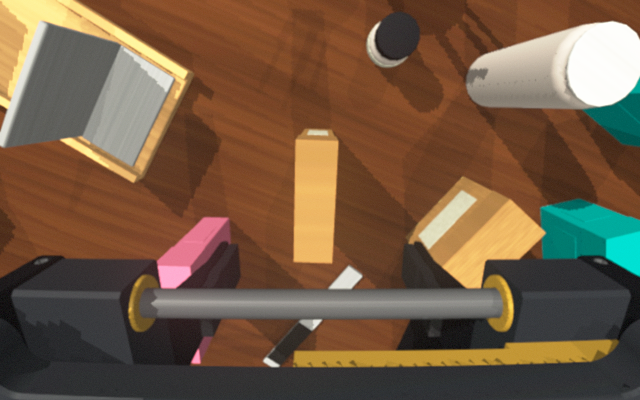

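```bash
cat >> h.py <<'E'
def wcal(pose):
    c=calibration("wrist"); M=np.eye(4); M[:3,:3]=Rn.from_quat(pose[3:]).as_matrix(); M[:3,3]=pose[:3]
    W=np.linalg.inv(M@c["tool_from_camera"]); return dict(c,R=W[:3,:3],t=W[:3,3])
E
python3 - <<'E'
from h import *
im=cv2.imread("pics/w2.png"); cv2.imwrite("pics/w2c.png",cv2.resize(im[120:280,260:380],None,fx=4,fy=4,interpolation=cv2.INTER_CUBIC))
c=wcal(np.load("w2.npy"))
p=ray(c,[(296,140),(337,140),(332,263),(294,262)],.125); print(p.round(4),p.mean(0).round(4))
# rack stop corner: plate top
E
```

```text
[[ 0.555  -0.1915  0.125 ]
 [ 0.566  -0.2189  0.125 ]
 [ 0.4744 -0.2527  0.125 ]
 [ 0.4639 -0.2241  0.125 ]] [ 0.5148 -0.2218  0.125 ]
```

View pics/w2c.png

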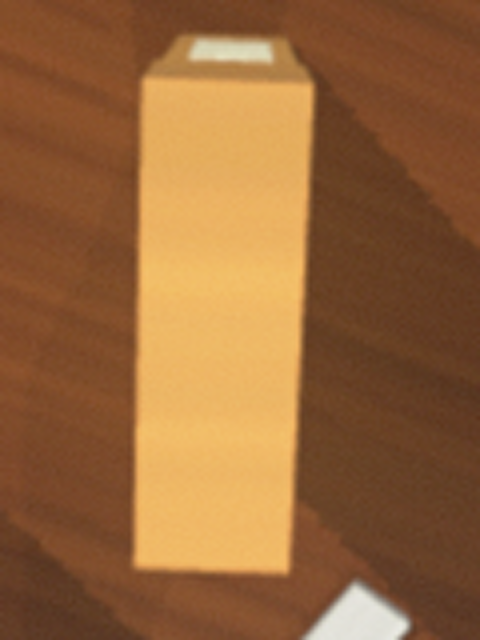

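```bash
python3 - <<'E'
from h import *
go([.5145,-.224,.104],-70.2)
E
```

```text
t 6.42 p [ 0.5096 -0.2298  0.2293] psi -68.23 q [-0.68  0.44  1.32  1.71 -0.45  1.33 -0.46] w 0.087
turn [ 0.044 -0.013  0.002] shift(now) [ 5.02 -0.14 -0.22] shift(after turn) [ 5.01 -0.15 -0.26]
```

>>> arm_command(targets=[0.045,-0.013,0,0.6,-0.15,-0.25,1,0,0,0,0.9,0,0,1,0,0,0,0.9,0,0,1,0,0,0,0.9,0,0,1,0,0,0,0.3,0,0,1,0,0,0,0,0,0,1])

```text
time: 6.92
ee_pos: [0.5137, -0.2285, 0.1374]
eef_rot: [0.697, 0.123, -0.695, 0.123]
ft_force: [0.1, -0.7, 0.5]
width: 0.0869
```

```bash
python3 - <<'E'
from h import *
go([.5145,-.224,.104],-70.2)
E
```

```text
t 6.92 p [ 0.5137 -0.2285  0.1374] psi -69.98 q [-0.59  0.54  1.21  1.81 -0.55  1.18 -0.43] w 0.0869
turn [ 0.005 -0.004 -0.001] shift(now) [ 1.34 -0.16 -0.09] shift(after turn) [ 1.34 -0.16 -0.09]
```

>>> arm_command(targets=[0,0,0,0.5,-0.16,-0.09,1,0,0,0,0.5,0,0,1,0,0,0,0.35,0,0,1,0,0,0,0,0,0,1])

```text
time: 7.25
ee_pos: [0.5151, -0.2259, 0.1031]
eef_rot: [0.698, 0.122, -0.694, 0.123]
ft_force: [0.2, -0.0, -0.4]
width: 0.087
```

```bash
python3 - <<'E'
from h import *
go([.5145,-.224,.104],-70.2)
im=camera("wrist"); cv2.imwrite("pics/w3.png",im[:,:,::-1])
E
```

```text
t 7.25 p [ 0.5151 -0.2259  0.1031] psi -70.01 q [-0.56  0.58  1.16  1.84 -0.59  1.12 -0.41] w 0.087
turn [ 0.004 -0.006 -0.003] shift(now) [-0.04 -0.08 -0.  ] shift(after turn) [-0.04 -0.08 -0.  ]
```

View pics/w3.png

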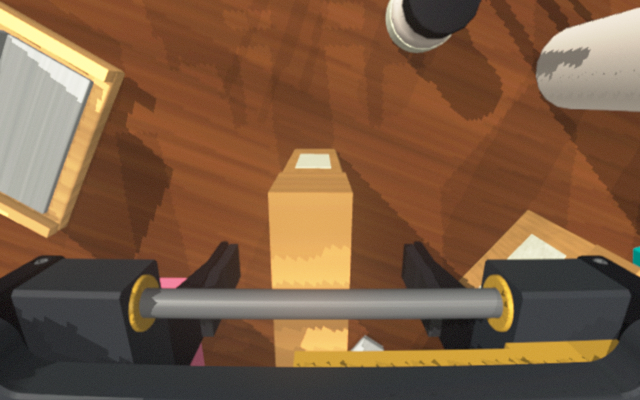

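>>> arm_command(targets=[0,0,0,0,-0.1,0,0.5,0,0,0,0,0,0,0.3,0,0,0,0,0,0,0.1,0,0,0,0,0,0,0.1,0,0,0,0,0,0,0.1,0,0,0,0,0,0,0.1], newtons=25)

```text
time: 7.8
ee_pos: [0.5156, -0.2241, 0.106]
eef_rot: [0.699, 0.122, -0.693, 0.124]
ft_force: [0.4, -0.1, 0.3]
width: 0.055
```

>>> arm_command(targets=[0,0,0,0,0,0,0.1,0,0,0,0,0,0,0.1,0,0,0,0,0,0,0.1,0,0,0,0,0,0,0.1,0,0,0,0,0,0,0.1])

```text
time: 8.22
ee_pos: [0.5158, -0.224, 0.1062]
eef_rot: [0.7, 0.122, -0.693, 0.124]
ft_force: [-0.1, -0.3, -0.2]
width: 0.0299
```

>>> arm_command(targets=[0,0,0,-0.5,0,0,0.1,0,0,0,-0.8,0,0,0.1,0,0,0,-1,0,0,0.1,0,0,0,-1,0,0,0.1,0,0,0,-1,0,0,0.1,0,0,0,-1,0,0,0.1,0,0,0,-0.8,0,0,0.1])

```text
time: 8.8
ee_pos: [0.5097, -0.2234, 0.2634]
eef_rot: [-0.696, -0.122, 0.698, -0.121]
ft_force: [-0.5, -0.2, -3.5]
width: 0.0303
```

```bash
python3 - <<'E'
from h import *
go([.541,.180,.265],-99.8)
E
```

```text
t 8.8 p [ 0.5097 -0.2234  0.2634] psi -70.21 q [-0.69  0.38  1.29  1.66 -0.37  1.39 -0.57] w 0.0303
turn [ 0.658  0.004 -0.   ] shift(now) [ -0.07 -14.76  -6.64] shift(after turn) [ -0.06 -16.11   1.51]
```

>>> arm_command(targets=[0.04,0,0,0,-0.6,-0.25,0.1,0.04,0,0,0,-0.95,-0.37,0.1,0.04,0,0,0,-0.95,-0.34,0.1,0.04,0,0,0,-1,-0.31,0.1,0.04,0,0,0,-1,-0.27,0.1,0.04,0,0,0,-1,-0.24,0.1,0.04,0,0,0,-1,-0.2,0.1,0.04,0,0,0,-1,-0.17,0.1,0.04,0,0,0,-1,-0.13,0.1,0.04,0,0,0,-1,-0.1,0.1,0.04,0,0,0,-1,-0.06,0.1])

```text
time: 9.72
ee_pos: [0.5225, 0.0443, 0.2741]
eef_rot: [0.708, -0.013, -0.706, -0.015]
ft_force: [-0.2, -0.1, -2.0]
width: 0.0296
```

```bash
python3 - <<'E'
from h import *
go([.541,.180,.265],-99.8)
E
```

```text
t 9.72 p [0.5225 0.0443 0.2741] psi -92.27 q [-1.32  0.19  1.31  1.73 -0.18  1.36 -1.59] w 0.0296
turn [ 0.167 -0.003  0.002] shift(now) [ 0.38 -5.45 -0.52] shift(after turn) [ 0.36 -5.48  0.2 ]
```

>>> arm_command(targets=[0.04,0,0,0.1,-1,0,0.1,0.04,0,0,0,-1,0,0.1,0.04,0,0,0,-1,0,0.1,0.04,0,0,0,-1,0,0.1,0,0,0,0,-0.8,0.1,0.1,0,0,0,0,-0.3,0,0.1,0,0,0,0,0,0,0.1])

```text
time: 10.3
ee_pos: [0.5316, 0.181, 0.2747]
eef_rot: [-0.704, 0.059, 0.705, 0.061]
ft_force: [0.1, -1.3, -2.6]
width: 0.0298
```

```bash
python3 - <<'E'
from h import *
s=read_state()
im=camera("wrist"); cv2.imwrite("pics/w4.png",im[:,:,::-1])
np.save("w4.npy",np.r_[s["ee_pos"],s["eef_rot"]])
im=camera("top"); cv2.imwrite("pics/t4.png",im[:,:,::-1])
go([.541,.180,.265],-99.8)
E
```

```text
t 10.4 p [0.5317 0.1787 0.2747] psi -99.91 q [-1.39  0.34  1.24  1.64 -0.33  1.4  -1.86] w 0.0297
turn [-0.003  0.001  0.004] shift(now) [ 0.39 -0.11 -0.36] shift(after turn) [ 0.39 -0.11 -0.36]
```

View pics/w4.png

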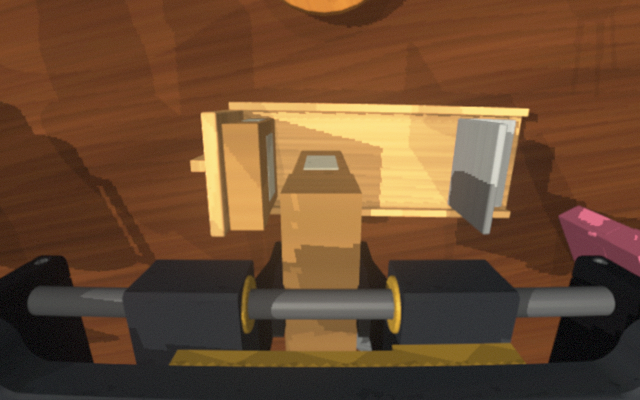

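View pics/t4.png

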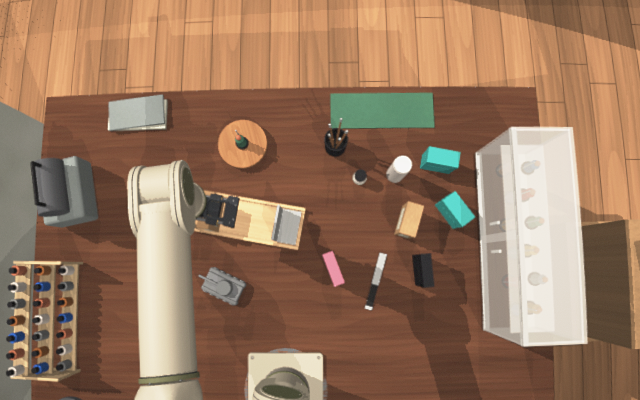

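```bash
python3 - <<'E'
import cv2
t=cv2.imread("pics/w4.png")
cv2.imwrite("pics/w4a.png",cv2.resize(t[90:250,185:345],None,fx=4,fy=4,interpolation=cv2.INTER_CUBIC))
cv2.imwrite("pics/w4b.png",cv2.resize(t[90:250,400:560],None,fx=4,fy=4,interpolation=cv2.INTER_CUBIC))
E
```

```text
(no output)
```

View pics/w4a.png

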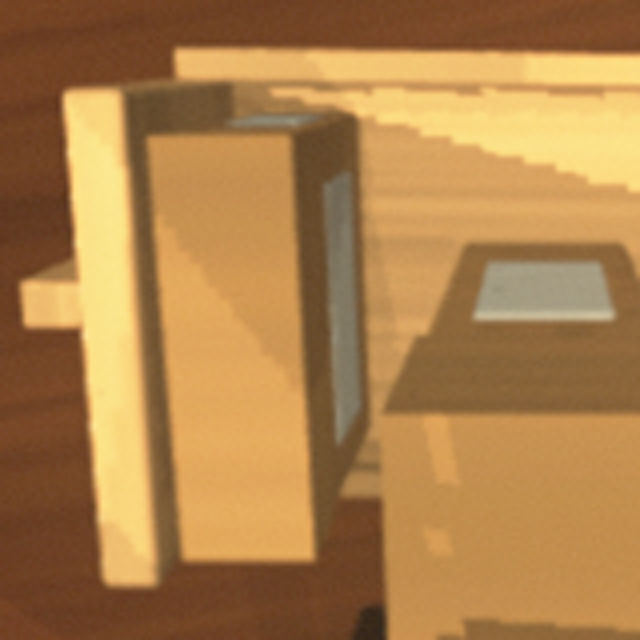

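View pics/w4b.png

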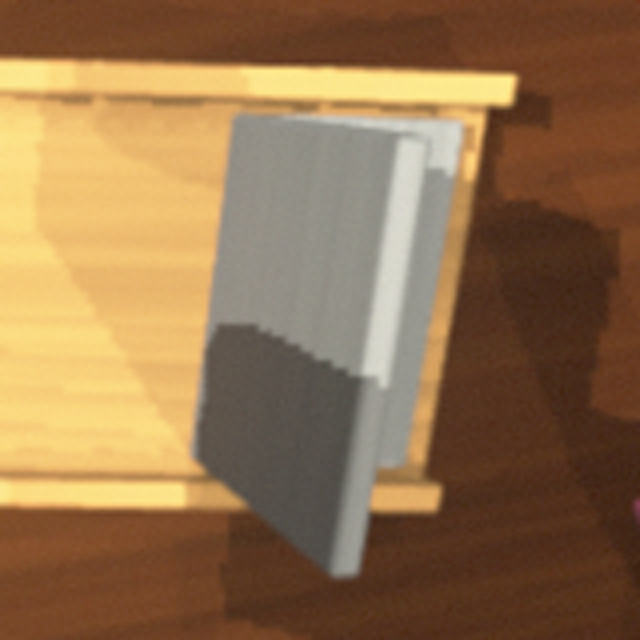

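```bash
python3 - <<'E'
from h import *
c=wcal(np.load("w4.npy")); T=calibration("top")
a=lambda x,y:(185+x/4,90+y/4); b=lambda x,y:(400+x/4,90+y/4); t=lambda x,y:(170+x/5,180+y/5)
uw=[a(125,90),a(160,585),b(397,137),b(332,577),b(518,75),b(440,510)]
ut=[t(130,42),t(92,230),t(536,125),t(510,298),t(678,138),t(640,348)]
L=[lambda p:(p[3],0,.117),lambda p:(-p[3],0,.117),(.053,-.25,.112),(-.053,-.25,.112),lambda p:(.066,p[4],.022),lambda p:(-.066,p[4],.022)]
for nm,o in (("both",[(T,L,ut),(c,L,uw)]),("top",[(T,L,ut)]),("wrist",[(c,L,uw)])):
    x,r=fit(o,[.556,.264,-.17,.06,-.327]); print(nm,x.round(4),np.degrees(x[2]).round(2),r.round(1).tolist())
x0=x
p=ray(c,[a(148,135),a(293,133),a(315,562),a(182,562)],.122)
q=np.array([[np.cos(x[2]),np.sin(x[2])],[-np.sin(x[2]),np.cos(x[2])]])@(p[:,:2]-x[:2]).T
print("rackbox in rack",q.T.round(4))
# held box top
h=ray(c,[(281,193),(361,193)],.2747+.125-.106)
print(h.round(4))
E
```

```text
both [ 0.5616  0.2686 -0.1871  0.0575 -0.3292] -10.72 [[-1.3, -0.7], [-1.6, -0.6], [-0.9, -1.1], [-2.4, -0.4], [-1.0, 0.3], [-1.0, -0.3], [0.5, 0.3], [0.3, 0.4], [1.5, -0.6], [-0.5, 0.2], [0.5, 0.1], [0.1, 0.1]]
top [ 0.5591  0.264  -0.1822  0.0572 -0.3273] -10.44 [[0.1, 0.2], [-0.0, 0.1], [0.6, -0.7], [-0.7, 0.0], [-0.1, 0.5], [0.1, -0.1]]
wrist [ 0.5617  0.2689 -0.1872  0.0575 -0.3292] -10.72 [[0.0, 0.2], [-0.1, 0.3], [1.1, -0.7], [-0.9, 0.1], [0.2, 0.1], [-0.2, 0.1]]
rackbox in rack [[ 0.0486 -0.0058]
 [ 0.0494 -0.037 ]
 [-0.0486 -0.0386]
 [-0.0492 -0.0073]]
[[0.5822 0.1876 0.2937]
 [0.5772 0.1581 0.2937]]
```

```bash
python3 - <<'E'
from h import *
go([.543,.178,.120],-100.6)
E
```

```text
t 10.4 p [0.5317 0.1787 0.2747] psi -99.91 q [-1.39  0.34  1.24  1.64 -0.33  1.4  -1.86] w 0.0297
turn [0.015 0.001 0.004] shift(now) [ 6.19 -0.03 -0.45] shift(after turn) [ 6.19 -0.06 -0.45]
```

>>> arm_command(targets=[0.015,0,0,0.3,0,-0.45,0.1,0,0,0,0.9,0,0,0.1,0,0,0,0.9,0,0,0.1,0,0,0,0.9,0,0,0.1,0,0,0,0.8,0,0,0.1,0,0,0,0.4,0,0,0.1,0,0,0,0,0,0,0.1])

```text
time: 10.98
ee_pos: [0.5449, 0.163, 0.17]
eef_rot: [0.705, -0.069, -0.702, -0.073]
ft_force: [-0.9, -1.0, -2.8]
width: 0.0296
```

```bash
python3 - <<'E'
from h import *
go([.543,.178,.120],-100.6)
im=camera("wrist"); cv2.imwrite("pics/w5.png",im[:,:,::-1])
E
```

```text
t 10.98 p [0.5449 0.163  0.17  ] psi -101.49 q [-1.26  0.46  1.14  1.76 -0.45  1.21 -1.77] w 0.0296
turn [-0.02  -0.004  0.008] shift(now) [ 2.   -0.56  0.2 ] shift(after turn) [ 2.   -0.57  0.19]
```

View pics/w5.png

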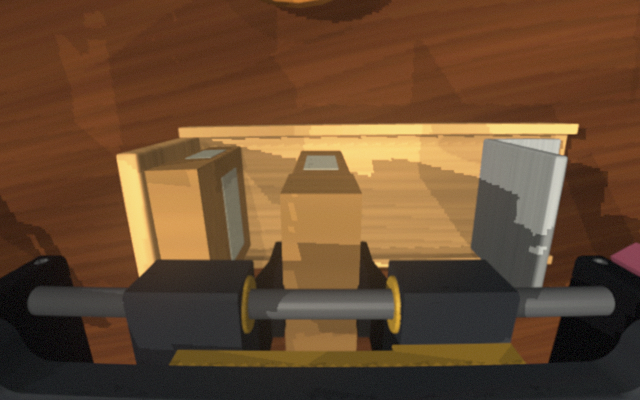

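>>> arm_command(targets=[-0.02,0,0,0.2,-0.55,0.2,0.1,0,0,0,0.5,0,0,0.1,0,0,0,0.5,-0.03,0,0.1,0,0,0,0.3,-0.03,0,0.1,0,0,0,0,0,0,0.1])

```text
time: 11.45
ee_pos: [0.546, 0.1804, 0.1358]
eef_rot: [0.708, -0.061, -0.701, -0.069]
ft_force: [0.3, -0.1, -2.6]
width: 0.0299
```

```bash
python3 - <<'E'
from h import *
go([.543,.178,.119],-100.6)
E
```

```text
t 11.45 p [0.546  0.1804 0.1358] psi -100.55 q [-1.25  0.5   1.09  1.78 -0.49  1.15 -1.76] w 0.0299
turn [ 0.001 -0.012  0.014] shift(now) [0.67 0.12 0.11] shift(after turn) [0.67 0.12 0.1 ]
```

>>> arm_command(targets=[0,-0.012,0.014,0.2,0.08,0.1,0.1,0,0,0,0.3,0,0,0.1,0,0,0,0.15,0,0,0.1,0,0,0,0,0,0,0.1])

```text
time: 11.78
ee_pos: [0.5435, 0.1789, 0.1185]
eef_rot: [-0.704, 0.065, 0.704, 0.065]
ft_force: [-0.5, 0.4, -1.5]
width: 0.0297
```

```bash
python3 - <<'E'
from h import *
go([.543,.178,.119],-100.6)
im=camera("wrist"); cv2.imwrite("pics/w6.png",im[:,:,::-1])
E
```

```text
t 11.78 p [0.5435 0.1789 0.1185] psi -100.55 q [-1.23  0.53  1.07  1.79 -0.51  1.13 -1.74] w 0.0297
turn [ 0.001  0.001 -0.001] shift(now) [-0.02  0.04  0.01] shift(after turn) [-0.02  0.04  0.01]
```

View pics/w6.png

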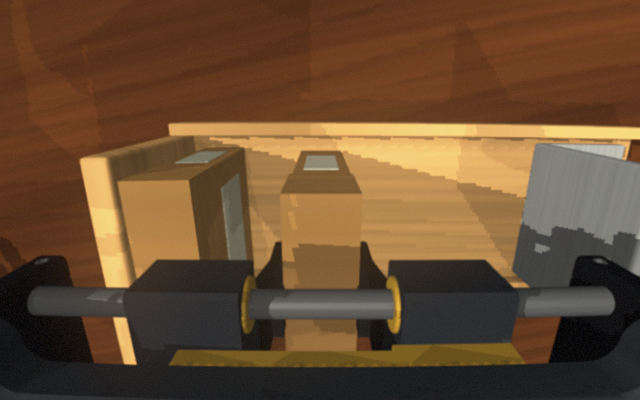

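>>> arm_command(targets=[0,0,0,0.04,0,0,0.1,0,0,0,0,0,0,0.58,0,0,0,0,0,0,0.58,0,0,0,0,0,0,0.58,0,0,0,0,0,0,0.58,0,0,0,0,0,0,0.58])

```text
time: 12.33
ee_pos: [0.5454, 0.1788, 0.1202]
eef_rot: [0.705, -0.065, -0.703, -0.066]
ft_force: [0.3, -0.2, 0.6]
width: 0.0488
```

```bash
python3 - <<'E'
from h import *
go([.543,.178,.119],-100.6)
im=camera("wrist"); cv2.imwrite("pics/w7.png",im[:,:,::-1])
E
```

```text
t 12.33 p [0.5454 0.1788 0.1202] psi -100.59 q [-1.23  0.52  1.07  1.79 -0.51  1.13 -1.74] w 0.0488
turn [ 0.    -0.003  0.002] shift(now) [0.05 0.05 0.09] shift(after turn) [0.05 0.05 0.09]
```

View pics/w7.png

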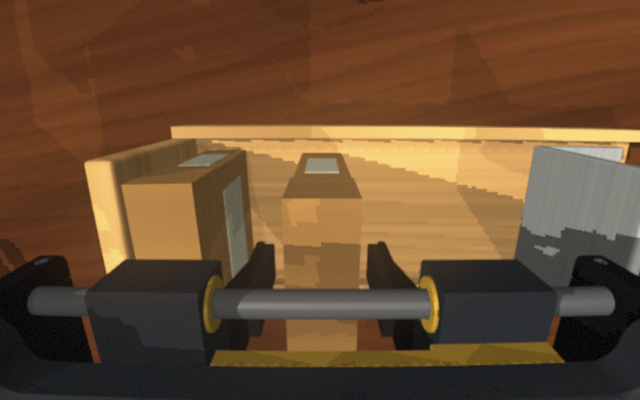

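>>> arm_command(targets=[0,0,0,-0.3,0,0,0.58,0,0,0,-0.4,0,0,0.58,0,0,0,-0.4,0,0,0.58,0,0,0,-0.4,0,0,0.58])

```text
time: 12.72
ee_pos: [0.5444, 0.1782, 0.1596]
eef_rot: [0.704, -0.066, -0.704, -0.065]
ft_force: [0.2, 0.3, 0.8]
width: 0.0504
```

>>> arm_command(targets=[0,0,0,-0.6,0,0,0.6,0,0,0,-1,0,0,0.7,0,0,0,-1,0,0,1,0,0,0,-1,0,0,1,0,0,0,-0.6,0,0,1])

```text
time: 13.13
ee_pos: [0.5438, 0.1771, 0.2733]
eef_rot: [0.704, -0.066, -0.704, -0.066]
ft_force: [0.7, -0.1, 0.3]
width: 0.0715
```

```bash
python3 - <<'E'
from h import *
s=read_state()
im=camera("wrist"); cv2.imwrite("pics/w8.png",im[:,:,::-1]); np.save("w8.npy",np.r_[s["ee_pos"],s["eef_rot"]])
go([.519,-.384,.24],-107.8)
E
```

```text
t 13.18 p [0.5448 0.1772 0.2756] psi -100.72 q [-1.34  0.37  1.22  1.61 -0.36  1.41 -1.85] w 0.0751
turn [ 0.157 -0.005  0.002] shift(now) [ 1.4  22.25 -3.16] shift(after turn) [ 1.42 21.69 -5.88]
```

View pics/w8.png

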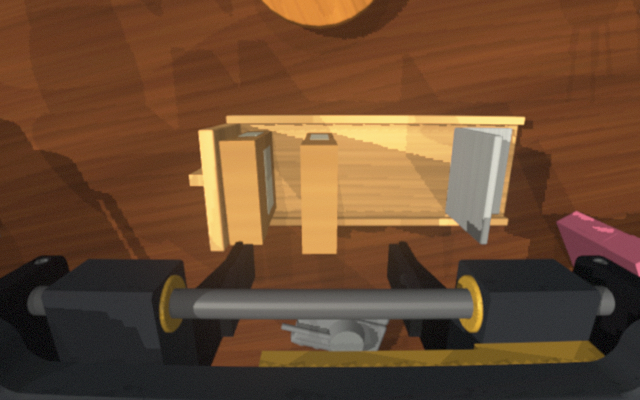

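>>> arm_command(targets=[0.05,0,0,0,0.7,-0.15,1,0.05,0,0,0,1,-0.2,1,0.05,0,0,0,1,-0.25,1,0,0,0,0,1,-0.27,1,0,0,0,0,1,-0.27,1,0,0,0,0,1,-0.27,1,0,0,0,0,1,-0.27,1,0,0,0,0,1,-0.27,1,0,0,0,0,1,-0.27,1,0,0,0,0,1,-0.27,1,0,0,0,0,1,-0.27,1,0,0,0,0,1,-0.27,1])

```text
time: 14.18
ee_pos: [0.5194, -0.1567, 0.2744]
eef_rot: [0.697, -0.117, -0.697, -0.123]
ft_force: [0.4, -0.5, -0.8]
width: 0.0867
```

```bash
python3 - <<'E'
from h import *
go([.519,-.384,.24],-107.8)
E
```

```text
t 14.18 p [ 0.5194 -0.1567  0.2744] psi -109.56 q [-0.84  0.27  1.26  1.68 -0.27  1.38 -1.45] w 0.0867
turn [-0.039  0.001  0.01 ] shift(now) [ 1.31  8.58 -3.03] shift(after turn) [ 1.38  8.66 -2.76]
```

>>> arm_command(targets=[-0.02,0,0,0.1,1,-0.33,1,-0.02,0,0,0.1,1,-0.33,1,0,0,0,0.1,1,-0.33,1,0,0,0,0.1,1,-0.33,1,0,0,0,0.1,1,-0.33,1,0,0,0,0,1,-0.33,1,0,0,0,0,0.9,-0.33,1,0,0,0,0,0.4,-0.2,1,0,0,0,0,0,0,1])

```text
time: 14.93
ee_pos: [0.4939, -0.3842, 0.258]
eef_rot: [-0.694, 0.123, 0.698, 0.128]
ft_force: [-0.1, -0.2, -0.3]
width: 0.0866
```

```bash
python3 - <<'E'
from h import *
s=read_state()
im=camera("wrist"); cv2.imwrite("pics/w9.png",im[:,:,::-1]); np.save("w9.npy",np.r_[s["ee_pos"],s["eef_rot"]])
go([.519,-.384,.24],-107.8)
cv2.imwrite("pics/w9c.png",cv2.resize(im[130:300,240:400,::-1],None,fx=3.5,fy=3.5,interpolation=cv2.INTER_CUBIC))
im=cv2.imread("pics/w8.png");cv2.imwrite("pics/w8c.png",cv2.resize(im[100:260,190:350],None,fx=3.5,fy=3.5,interpolation=cv2.INTER_CUBIC))
E
```

```text
t 14.98 p [ 0.4934 -0.3838  0.2581] psi -110.51 q [-0.18  0.52  1.11  1.48 -0.47  1.44 -0.99] w 0.0869
turn [-0.06   0.008  0.008] shift(now) [ 0.72 -0.34 -0.97] shift(after turn) [ 0.73 -0.3  -0.98]
```

View pics/w9.png

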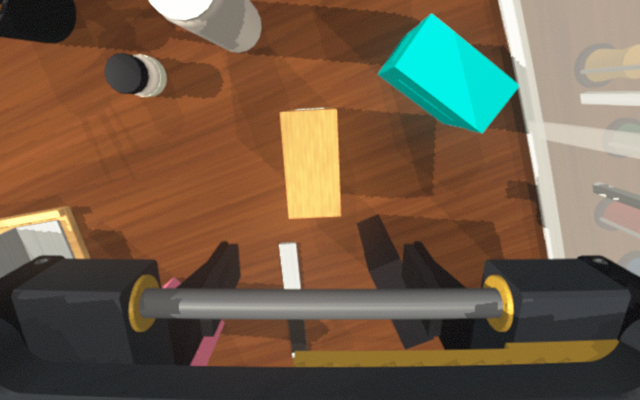

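View pics/w9c.png

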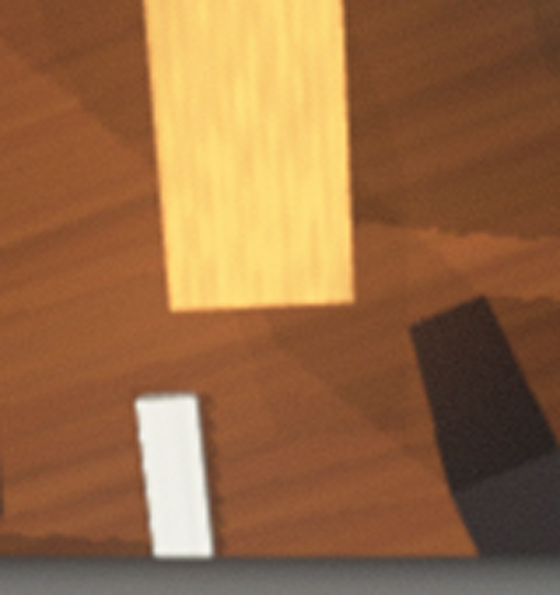

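View pics/w8c.png

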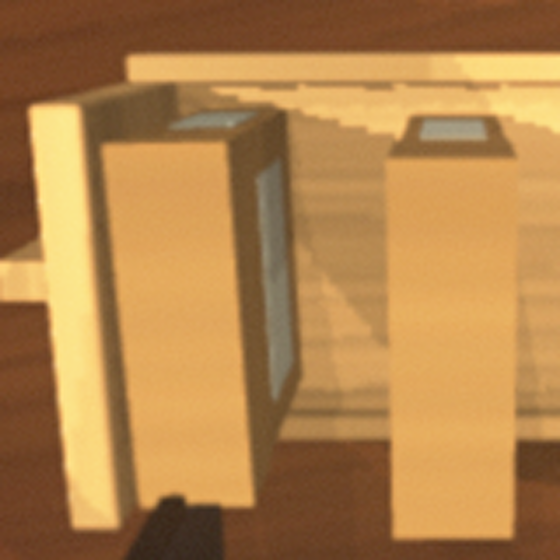

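```bash
python3 - <<'E'
from h import *
c=wcal(np.load("w9.npy")); b=lambda w,h:[(.048,w/2,h),(.048,-w/2,h),(-.048,-w/2,h),(-.048,w/2,h)]
x,r=fit([(c,b(.048,.1),[(280.5,112),(338,109.5),(341,216),(288.5,218.5)])],[.519,-.386,-.31]); print("low",x.round(4),np.degrees(x[2]),r.round(1).tolist())
c=wcal(np.load("w8.npy"))
x,r=fit([(c,b(.03,.137),[(300.9,144.9),(337.7,144.6),(337.1,254.3),(302,253.7)])],[.543,.178,-.18]); print("tall",x.round(4),np.degrees(x[2]),r.round(1).tolist())
ya=-.185; q=np.array([[np.cos(ya),np.sin(ya)],[-np.sin(ya),np.cos(ya)]])@(x[:2]-[.5605,.2665]); print("in rack",q)
E
```

```text
low [ 0.5199 -0.3843 -0.313 ] -17.931686619960704 [[0.8, 0.4], [-0.8, 0.4], [-0.7, -0.3], [0.7, -0.8]]
tall [ 0.5429  0.1788 -0.1855] -10.626082589544794 [[0.1, 0.7], [-0.1, 0.9], [-0.9, -1.5], [0.9, -0.9]]
in rack [-0.00112425 -0.08948086]
```

```bash
python3 - <<'E'
from h import *
go([.5197,-.3845,.087],-107.9)
E
```

```text
t 14.98 p [ 0.4934 -0.3838  0.2581] psi -110.51 q [-0.18  0.52  1.11  1.48 -0.47  1.44 -0.99] w 0.0869
turn [-0.058  0.008  0.008] shift(now) [ 6.84 -0.3  -1.04] shift(after turn) [ 6.85 -0.29 -1.01]
```

>>> arm_command(targets=[-0.058,0.008,0.008,0.5,-0.25,-0.95,1,0,0,0,0.8,0,0,1,0,0,0,0.8,0,0,1,0,0,0,0.8,0,0,1,0,0,0,0.6,0,0,1,0,0,0,0,0,0,1])

```text
time: 15.48
ee_pos: [0.5133, -0.3866, 0.1698]
eef_rot: [0.699, -0.113, -0.697, -0.113]
ft_force: [-0.1, 1.0, -0.1]
width: 0.0869
```

```bash
python3 - <<'E'
from h import *
go([.5197,-.3845,.087],-107.9)
E
```

```text
t 15.48 p [ 0.5133 -0.3866  0.1698] psi -108.33 q [-0.14  0.61  1.03  1.55 -0.54  1.29 -0.93] w 0.0869
turn [-0.01  -0.003  0.   ] shift(now) [ 3.31 -0.16 -0.21] shift(after turn) [ 3.31 -0.16 -0.22]
```

>>> arm_command(targets=[-0.01,0,0,0.3,-0.16,-0.22,1,0,0,0,0.7,0,0,1,0,0,0,0.7,0,0,1,0,0,0,0.6,0,0,1,0,0,0,0.2,0,0,1,0,0,0,0,0,0,1])

```text
time: 15.98
ee_pos: [0.5225, -0.3825, 0.1089]
eef_rot: [0.701, -0.109, -0.696, -0.109]
ft_force: [0.2, 0.9, -0.2]
width: 0.0871
```

```bash
python3 - <<'E'
from h import *
go([.5197,-.3845,.087],-107.9)
E
```

```text
t 15.98 p [ 0.5225 -0.3825  0.1089] psi -107.72 q [-0.12  0.68  0.97  1.6  -0.6   1.19 -0.9 ] w 0.0871
turn [ 0.004 -0.009  0.   ] shift(now) [0.88 0.11 0.09] shift(after turn) [0.88 0.11 0.08]
```

>>> arm_command(targets=[0,-0.009,0,0.3,0.1,0.08,1,0,0,0,0.35,0,0,1,0,0,0,0.2,0,0,1,0,0,0,0,0,0,1])

```text
time: 16.32
ee_pos: [0.5207, -0.3851, 0.0881]
eef_rot: [0.699, -0.109, -0.698, -0.109]
ft_force: [0.4, 0.4, 0.0]
width: 0.0871
```

```bash
python3 - <<'E'
from h import *
go([.5197,-.3845,.087],-107.9)
im=camera("wrist"); cv2.imwrite("pics/w10.png",im[:,:,::-1])
E
```

```text
t 16.32 p [ 0.5207 -0.3851  0.0881] psi -107.7 q [-0.1   0.7   0.96  1.61 -0.61  1.16 -0.88] w 0.0871
turn [ 0.004 -0.003 -0.001] shift(now) [ 0.04 -0.01  0.05] shift(after turn) [ 0.04 -0.01  0.05]
```

View pics/w10.png

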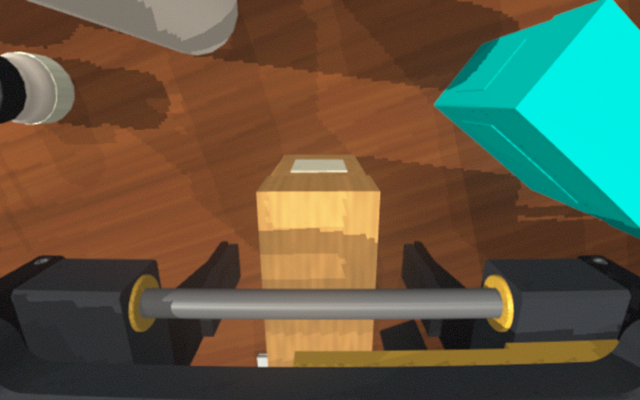

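Well centred between the fingers; close.

>>> arm_command(targets=[0,0,0,0,0,0,0.4,0,0,0,0,0,0,0.3,0,0,0,0,0,0,0.3,0,0,0,0,0,0,0.3,0,0,0,0,0,0,0.3,0,0,0,0,0,0,0.3,0,0,0,0,0,0,0.3,0,0,0,0,0,0,0.3], newtons=28)

```text
time: 17.03
ee_pos: [0.5215, -0.3858, 0.0902]
eef_rot: [0.7, -0.109, -0.697, -0.108]
ft_force: [0.2, -0.1, -1.1]
width: 0.0477
```

>>> arm_command(targets=[0,0,0,-0.4,0,0,0.3,0,0,0,-0.8,0,0,0.3,0,0,0,-1,0,0,0.3,0,0,0,-1,0,0,0.3,0,0,0,-1,0,0,0.3,0,0,0,-1,0,0,0.3,0,0,0,-1,0,0,0.3])

```text
time: 17.62
ee_pos: [0.5175, -0.3829, 0.2475]
eef_rot: [-0.696, 0.108, 0.701, 0.11]
ft_force: [0.7, -0.4, -3.1]
width: 0.0475
```

```bash
python3 - <<'E'
from h import *
go([.527,.09,.255],-100.6)
E
```

```text
t 17.62 p [ 0.5175 -0.3829  0.2475] psi -107.81 q [-0.15  0.57  1.07  1.44 -0.49  1.43 -0.96] w 0.0475
turn [-0.16   0.011  0.003] shift(now) [ -0.22 -18.13   5.42] shift(after turn) [ -0.3  -18.66   3.1 ]
```

>>> arm_command(targets=[-0.02,0,0,-0.05,-0.6,0.18,0.3,-0.02,0,0,-0.05,-0.9,0.27,0.3,-0.02,0,0,-0.05,-1,0.28,0.3,-0.02,0,0,-0.05,-1,0.26,0.3,-0.02,0,0,0,-1,0.24,0.3,-0.02,0,0,0,-1,0.22,0.3,-0.02,0,0,0,-1,0.2,0.3,-0.02,0,0,0,-1,0.18,0.3,0,0,0,0,-1,0.17,0.3,0,0,0,0,-1,0.17,0.3,0,0,0,0,-1,0.17,0.3,0,0,0,0,-1,0.17,0.3])

```text
time: 18.62
ee_pos: [0.5172, -0.0877, 0.2641]
eef_rot: [-0.703, 0.07, 0.704, 0.07]
ft_force: [1.8, 0.3, -2.1]
width: 0.0482
```

```bash
python3 - <<'E'
from h import *
go([.527,.09,.255],-100.6)
E
```

```text
t 18.62 p [ 0.5172 -0.0877  0.2641] psi -101.32 q [-1.01  0.18  1.24  1.74 -0.17  1.35 -1.51] w 0.0482
turn [-0.016  0.002 -0.   ] shift(now) [ 0.36 -7.05  1.01] shift(after turn) [ 0.36 -7.06  0.92]
```

>>> arm_command(targets=[-0.016,0,0,0,-1,0.13,0.3,0,0,0,0,-1,0.13,0.3,0,0,0,0,-1,0.13,0.3,0,0,0,0,-1,0.13,0.3,0,0,0,0,-0.9,0.13,0.3,0,0,0,0,-0.6,0.1,0.3,0,0,0,0,-0.3,0,0.3,0,0,0,0,0,0,0.3])

```text
time: 19.28
ee_pos: [0.5231, 0.0692, 0.2672]
eef_rot: [-0.703, 0.061, 0.706, 0.067]
ft_force: [0.6, 0.6, -2.8]
width: 0.0477
```

```bash
python3 - <<'E'
from h import *
s=read_state()
im=camera("wrist"); cv2.imwrite("pics/w11.png",im[:,:,::-1]); np.save("w11.npy",np.r_[s["ee_pos"],s["eef_rot"]])
go([.527,.09,.104],-100.6)
E
```

```text
t 19.33 p [0.523  0.068  0.2672] psi -100.45 q [-1.26  0.17  1.18  1.73 -0.17  1.35 -1.8 ] w 0.0482
turn [0.003 0.006 0.009] shift(now) [ 6.53 -0.85 -0.03] shift(after turn) [ 6.53 -0.9   0.01]
```

View pics/w11.png

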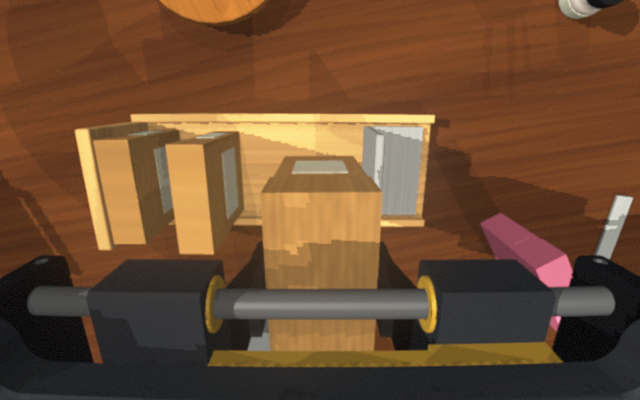

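>>> arm_command(targets=[0.003,0,0.009,0,-0.6,0,0.3,0,0,0,0.3,-0.3,0,0.3,0,0,0,0.6,0,0,0.3,0,0,0,0.6,0,0,0.3,0,0,0,0.6,0,0,0.3,0,0,0,0,0,0,0.3])

```text
time: 19.83
ee_pos: [0.5282, 0.0843, 0.2122]
eef_rot: [-0.703, 0.069, 0.705, 0.069]
ft_force: [-0.9, -0.8, -2.2]
width: 0.0478
```

```bash
python3 - <<'E'
from h import *
go([.527,.09,.104],-100.6)
E
```

```text
t 19.83 p [0.5282 0.0843 0.2122] psi -101.15 q [-1.21  0.27  1.13  1.79 -0.25  1.25 -1.78] w 0.0478
turn [-0.012  0.004 -0.001] shift(now) [ 4.33 -0.22  0.08] shift(after turn) [ 4.33 -0.21  0.09]
```

>>> arm_command(targets=[-0.012,0,0,0.3,-0.2,0.08,0.3,0,0,0,0.6,-0.04,0,0.3,0,0,0,0.6,-0.04,0,0.3,0,0,0,0.6,-0.04,0,0.3,0,0,0,0.5,-0.04,0,0.3,0,0,0,0,0,0,0.3])

```text
time: 20.33
ee_pos: [0.5291, 0.0921, 0.1452]
eef_rot: [-0.704, 0.066, 0.704, 0.066]
ft_force: [-0.4, -0.2, -3.6]
width: 0.0476
```

```bash
python3 - <<'E'
from h import *
go([.527,.09,.103],-100.6)
im=camera("wrist"); cv2.imwrite("pics/w12.png",im[:,:,::-1])
E
```

```text
t 20.33 p [0.5291 0.0921 0.1452] psi -100.74 q [-1.15  0.36  1.07  1.86 -0.35  1.13 -1.71] w 0.0476
turn [-0.003  0.001  0.   ] shift(now) [1.69 0.1  0.07] shift(after turn) [1.69 0.1  0.07]
```

View pics/w12.png

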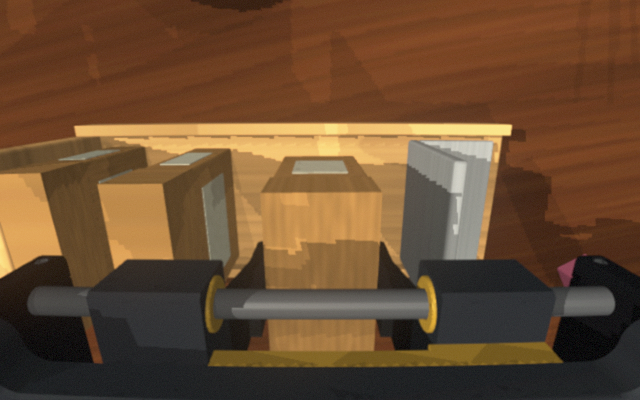

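>>> arm_command(targets=[0,0,0,0.4,0.1,0.07,0.3,0,0,0,0.45,0,0,0.3,0,0,0,0.45,0,0,0.3,0,0,0,0.25,0,0,0.3,0,0,0,0,0,0,0.3])

```text
time: 20.8
ee_pos: [0.5287, 0.0896, 0.1061]
eef_rot: [0.705, -0.066, -0.703, -0.067]
ft_force: [-0.3, 0.0, -1.9]
width: 0.0475
```

```bash
python3 - <<'E'
from h import *
go([.527,.09,.102],-100.6)
im=camera("wrist"); cv2.imwrite("pics/w13.png",im[:,:,::-1])
im=camera("scene"); cv2.imwrite("pics/s13.png",cv2.resize(im[130:270,300:500,::-1],None,fx=4,fy=4,interpolation=cv2.INTER_CUBIC))
E
```

```text
t 20.8 p [0.5287 0.0896 0.1061] psi -100.76 q [-1.1   0.41  1.02  1.9  -0.4   1.05 -1.67] w 0.0475
turn [-0.003 -0.004  0.003] shift(now) [ 0.16 -0.    0.07] shift(after turn) [ 0.16 -0.    0.07]
```

View pics/w13.png

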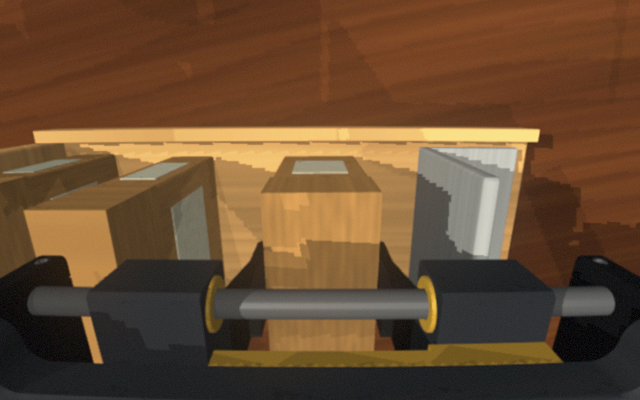

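View pics/s13.png

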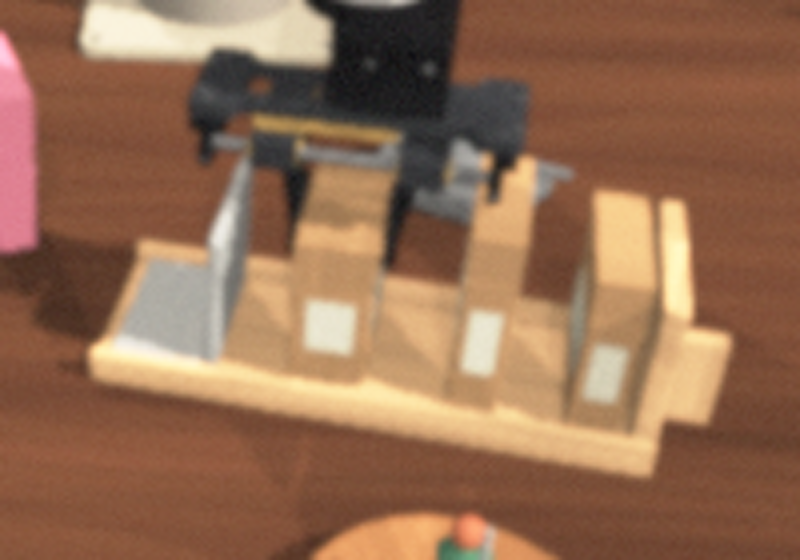

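>>> arm_command(targets=[0,0,0,0.12,0,0,0.3,0,0,0,0.06,0,0,0.3,0,0,0,0,0,0,0.3])

```text
time: 21.15
ee_pos: [0.53, 0.0897, 0.1033]
eef_rot: [0.706, -0.065, -0.702, -0.067]
ft_force: [-0.3, 0.3, -1.8]
width: 0.0479
```

>>> arm_command(targets=[0,0,0,0,0,0,0.74,0,0,0,0,0,0,0.74,0,0,0,0,0,0,0.74,0,0,0,0,0,0,0.74,0,0,0,0,0,0,0.74,0,0,0,0,0,0,0.74])

```text
time: 21.65
ee_pos: [0.5315, 0.0901, 0.105]
eef_rot: [0.707, -0.065, -0.701, -0.068]
ft_force: [0.4, 0.2, -0.0]
width: 0.0638
```

```bash
python3 - <<'E'
from h import *
go([.527,.09,.102],-100.6)
im=camera("wrist"); cv2.imwrite("pics/w14.png",im[:,:,::-1])
E
```

```text
t 21.65 p [0.5315 0.0901 0.105 ] psi -100.75 q [-1.1   0.41  1.02  1.9  -0.41  1.04 -1.66] w 0.0638
turn [-0.003 -0.011  0.007] shift(now) [0.12 0.04 0.18] shift(after turn) [0.12 0.04 0.18]
```

View pics/w14.png

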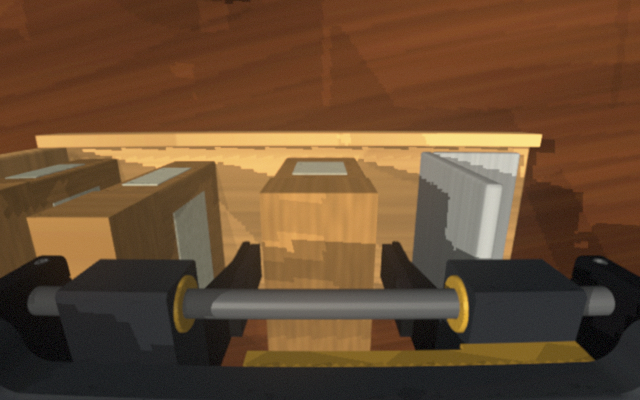

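>>> arm_command(targets=[0,0,0,-0.3,0,0,0.74,0,0,0,-0.5,0,0,0.74,0,0,0,-0.6,0,0,0.74,0,0,0,-0.8,0,0,0.74,0,0,0,-1,0,0,0.5,0,0,0,-1,0,0,0.2,0,0,0,-1,0,0,0,0,0,0,-0.8,0,0,0])

```text
time: 22.37
ee_pos: [0.5281, 0.0868, 0.2638]
eef_rot: [0.705, -0.068, -0.702, -0.068]
ft_force: [-0.2, 0.5, 0.2]
width: 0.0452
```

```bash
python3 - <<'E'
from h import *
s=read_state()
im=camera("wrist"); cv2.imwrite("pics/w15.png",im[:,:,::-1]); np.save("w15.npy",np.r_[s["ee_pos"],s["eef_rot"]])
go([.504,-.04,.25],-10.6)
E
```

```text
t 22.42 p [0.5297 0.0866 0.2673] psi -101.05 q [-1.27  0.2   1.17  1.71 -0.19  1.35 -1.83] w 0.0415
turn [-2.01  -0.011 -0.004] shift(now) [0.67 5.17 0.04] shift(after turn) [ 0.69 -0.08  5.17]
```

View pics/w15.png

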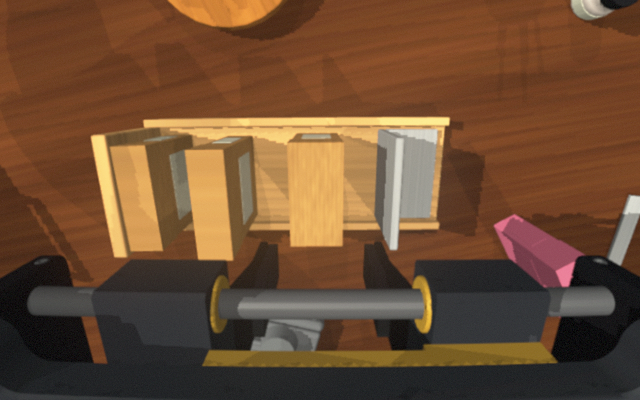

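>>> arm_command(targets=[0,0,0,0,1,0,0,0,0,0,0,1,0,0,0,0,0,0,1,0,0,0,0,0,0,1,0,0,0,0,0,0,0.8,0,0,-0.15,0,0,0,0,0,0,-0.15,0,0,0,0,0,0,-0.15,0,0,0,0,0,0,-0.15,0,0,0,0,0,0,-0.15,0,0,0,0,0,0,-0.15,0,0,0,0,0,0])

```text
time: 23.33
ee_pos: [0.5069, -0.0419, 0.2756]
eef_rot: [0.689, 0.189, -0.675, 0.185]
ft_force: [0.5, -0.7, 0.4]
width: 0.0003
```

>>> arm_command(targets=[-0.15,0,0,0,0,0,0,-0.15,0,0,0,0,0,0,-0.15,0,0,0,0,0,0,-0.15,0,0,0,0,0,0,-0.15,0,0,0,0,0,0,-0.12,0,0,0,0,0,0,0,0,0,0,0,0,0])

```text
time: 23.92
ee_pos: [0.5064, -0.0458, 0.2786]
eef_rot: [0.58, 0.415, -0.564, 0.415]
ft_force: [-0.9, -1.2, 0.6]
width: 0.0004
```

```bash
python3 - <<'E'
from h import *
go([.504,-.04,.2],-10.6)
E
```

```text
t 23.92 p [ 0.5064 -0.0458  0.2786] psi -18.11 q [-1.16  0.01  1.2   1.77 -0.03  1.35 -0.27] w 0.0004
turn [-0.167 -0.023 -0.018] shift(now) [ 3.14 -0.21 -0.13] shift(after turn) [ 3.14 -0.14 -0.21]
```

>>> arm_command(targets=[-0.15,-0.02,-0.018,0.5,-0.1,0,0,-0.017,0,0,0.9,0,0,0,0,0,0,0.9,0,0,0,0,0,0,0.9,0,0,0,0,0,0,0.9,0,0,0,0,0,0,0,0,0,0])

```text
time: 24.42
ee_pos: [0.5059, -0.0457, 0.1755]
eef_rot: [0.55, 0.448, -0.545, 0.447]
ft_force: [-0.7, 0.2, 0.3]
width: 0.0005
```

```bash
python3 - <<'E'
from h import *
go([.5035,-.0382,.08],-10.6)
im=camera("wrist"); cv2.imwrite("pics/w16.png",im[:,:,::-1])
E
```

```text
t 24.42 p [ 0.5059 -0.0457  0.1755] psi -11.52 q [-1.03  0.22  1.17  1.9  -0.23  1.16  0.02] w 0.0005
turn [-0.02  -0.008 -0.005] shift(now) [ 3.82 -0.17 -0.25] shift(after turn) [ 3.82 -0.15 -0.28]
```

View pics/w16.png

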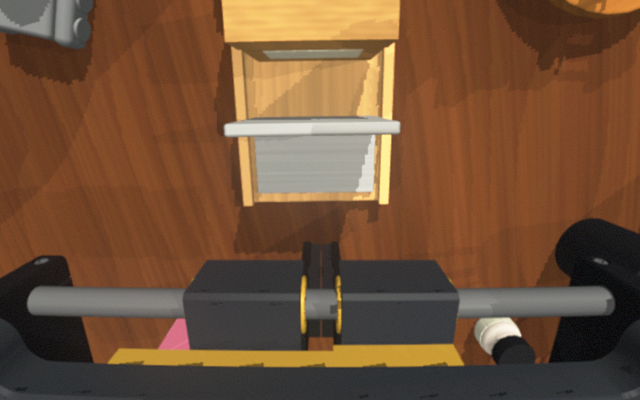

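>>> arm_command(targets=[-0.02,-0.008,-0.005,0.5,-0.15,0,0,0,0,0,0.8,0,0,0,0,0,0,0.8,0,0,0,0,0,0,0.8,0,0,0,0,0,0,0.5,0,0,0,0,0,0,0,0,0,0])

```text
time: 24.97
ee_pos: [0.5076, -0.0446, 0.0957]
eef_rot: [0.548, 0.449, -0.541, 0.453]
ft_force: [0.1, 0.1, -0.4]
width: 0.0004
```

```bash
python3 - <<'E'
from h import *
go([.5035,-.0382,.08],-10.6)
E
```

```text
t 24.97 p [ 0.5076 -0.0446  0.0957] psi -10.78 q [-0.91  0.36  1.06  1.98 -0.37  1.    0.14] w 0.0004
turn [-0.004 -0.005 -0.013] shift(now) [ 0.63 -0.21 -0.22] shift(after turn) [ 0.63 -0.21 -0.22]
```

>>> arm_command(targets=[0,-0.005,-0.013,0.4,-0.2,0,0,0,0,0,0.25,0,-0.3,0,0,0,0,0,0,-0.5,0,0,0,0,0,0,-0.3,0,0,0,0,0,0,-0.2,0,0,0,0,0,0,-0.2,0,0,0,0,0,0,-0.2,0])

```text
time: 25.55
ee_pos: [0.5138, 0.0037, 0.0828]
eef_rot: [0.546, 0.45, -0.543, 0.452]
ft_force: [0.3, 0.4, -0.6]
width: 0.0004
```

```bash
cat >> h.py <<'E'
def inrack(p,o=(.5605,.2665),ya=-.185):
    return np.array([[np.cos(ya),np.sin(ya)],[-np.sin(ya),np.cos(ya)]])@(np.array(p)[:2]-o)
E
python3 - <<'E'
from h import *
go([.5393,.1531,.08],-10.6); s=read_state(); print(inrack(s["ee_pos"]),s["ft_force"])
E
```

```text
t 25.55 p [0.5138 0.0037 0.0828] psi -10.74 q [-0.97  0.39  1.03  1.98 -0.41  0.99  0.07] w 0.0004
turn [-0.003 -0.003 -0.006] shift(now) [ 0.12 -0.11 -6.06] shift(after turn) [ 0.11 -0.1  -6.06]
[ 0.00241172 -0.26686953] [ 0.29161415  0.37450651 -0.62002865]
```

>>> arm_command(targets=[0,0,0,0.05,0,-0.2,0,0,0,0,0,0,-0.2,0,0,0,0,0,0,-0.2,0,0,0,0,0,0,-0.2,0,0,0,0,0,0,-0.2,0,0,0,0,0,0,-0.2,0,0,0,0,0,0,-0.2,0,0,0,0,0,0,-0.2,0])

```text
time: 26.22
ee_pos: [0.5219, 0.0454, 0.082]
eef_rot: [0.546, 0.449, -0.544, 0.452]
ft_force: [-0.7, -2.3, 0.3]
width: 0.0005
```

```bash
python3 - <<'E'
from h import *
go([.5393,.1531,.08],-10.6); s=read_state(); print(inrack(s["ee_pos"]),s["ft_force"])
im=camera("wrist"); cv2.imwrite("pics/w17.png",im[:,:,::-1])
E
```

```text
t 26.22 p [0.5219 0.0454 0.082 ] psi -10.83 q [-1.02  0.42  1.01  1.95 -0.42  1.   -0.  ] w 0.0005
turn [-0.005 -0.001 -0.006] shift(now) [ 0.08 -0.13 -4.36] shift(after turn) [ 0.08 -0.11 -4.36]
[ 0.00272095 -0.22441331] [-0.72165617 -2.28167759  0.27137941]
```

View pics/w17.png

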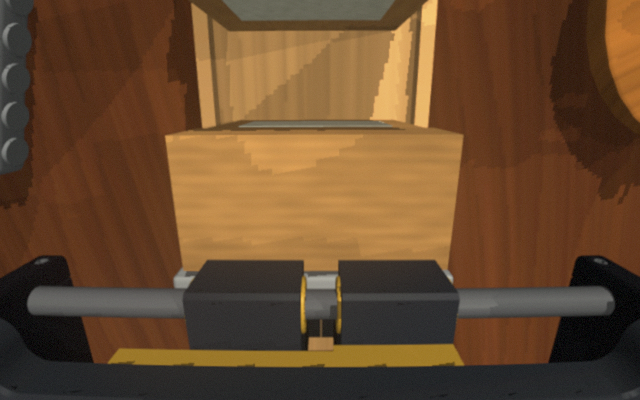

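>>> arm_command(targets=[0,0,0,0,-0.1,-0.2,0,0,0,0,0,0,-0.2,0,0,0,0,0,0,-0.2,0,0,0,0,0,0,-0.2,0,0,0,0,0,0,-0.2,0,0,0,0,0,0,-0.2,0,0,0,0,0,0,-0.2,0,0,0,0,0,0,-0.2,0,0,0,0,0,0,-0.2,0,0,0,0,0,0,-0.2,0])

```text
time: 27.1
ee_pos: [0.5297, 0.099, 0.0821]
eef_rot: [0.546, 0.449, -0.544, 0.452]
ft_force: [-0.4, -5.0, 2.3]
width: 0.0004
```

```bash
python3 - <<'E'
from h import *
go([.5393,.1531,.08],-10.6); s=read_state(); print(inrack(s["ee_pos"]),s["ft_force"])
im=camera("wrist"); cv2.imwrite("pics/w18.png",im[:,:,::-1])
im=camera("scene"); cv2.imwrite("pics/s18.png",cv2.resize(im[130:270,300:500,::-1],None,fx=4,fy=4,interpolation=cv2.INTER_CUBIC))
E
```

```text
t 27.1 p [0.5297 0.099  0.0821] psi -10.9 q [-1.09  0.45  0.99  1.91 -0.44  1.01 -0.09] w 0.0004
turn [-0.007  0.001 -0.007] shift(now) [ 0.08 -0.03 -2.2 ] shift(after turn) [ 0.08 -0.02 -2.2 ]
[ 0.00055406 -0.17030032] [-0.37786045 -4.97803591  2.32838681]
```

View pics/s18.png

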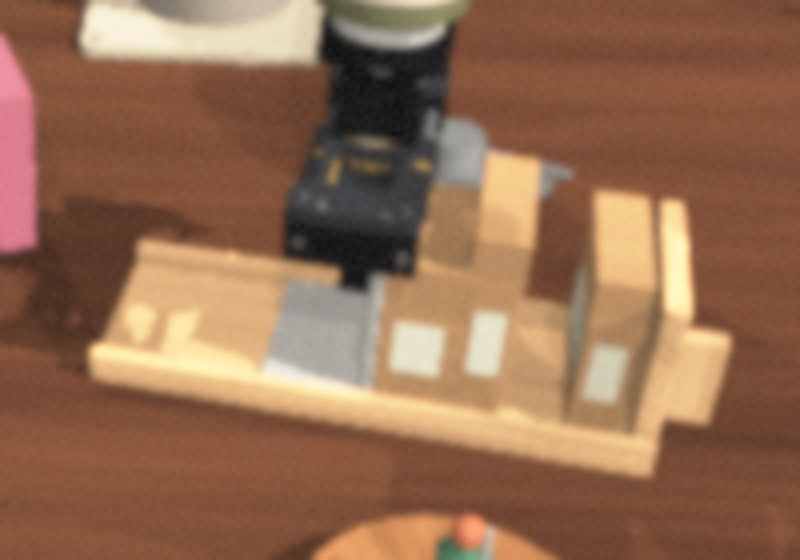

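>>> arm_command(targets=[0,0,0,0,0,-0.2,0,0,0,0,0,0,-0.2,0,0,0,0,0,0,-0.2,0,0,0,0,0,0,-0.2,0,0,0,0,0,0,-0.2,0,0,0,0,0,0,-0.2,0])

```text
time: 27.7
ee_pos: [0.5346, 0.1258, 0.082]
eef_rot: [-0.546, -0.447, 0.547, -0.451]
ft_force: [-0.6, -5.0, 3.8]
width: 0.0001
```

```bash
python3 - <<'E'
from h import *
go([.5393,.1531,.08],-10.6); s=read_state(); print(inrack(s["ee_pos"]),s["ft_force"])
im=camera("wrist"); cv2.imwrite("pics/w19.png",im[:,:,::-1])
E
```

```text
t 27.7 p [0.5346 0.1258 0.082 ] psi -11.13 q [-1.11  0.48  0.98  1.88 -0.45  1.02 -0.14] w 0.0001
turn [-0.012  0.006 -0.004] shift(now) [ 0.08 -0.03 -1.11] shift(after turn) [ 0.08 -0.02 -1.11]
[ 0.00045732 -0.14303223] [-0.57174825 -5.04837708  3.8340253 ]
```

View pics/w19.png

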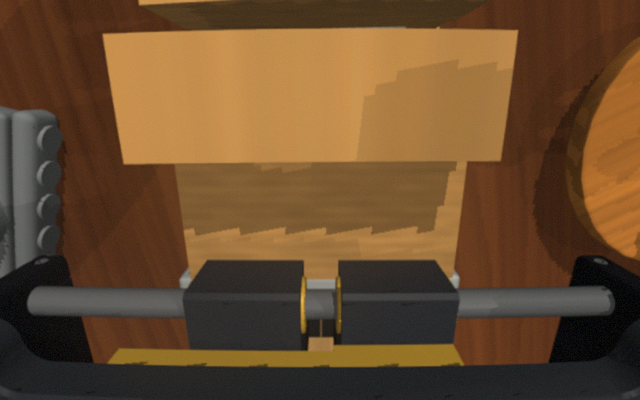

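>>> arm_command(targets=[-0.01,0,0,0,0,-0.18,0,0,0,0,0,0,-0.18,0,0,0,0,0,0,-0.18,0])

```text
time: 28.0
ee_pos: [0.5371, 0.1385, 0.082]
eef_rot: [-0.544, -0.449, 0.546, -0.453]
ft_force: [-2.0, -7.3, 4.6]
width: 0.0004
```

>>> arm_command(targets=[0,0,0,0,0,-0.18,0,0,0,0,0,0,-0.18,0])

```text
time: 28.17
ee_pos: [0.5381, 0.1441, 0.082]
eef_rot: [-0.543, -0.447, 0.548, -0.453]
ft_force: [-9.9, -23.0, 13.6]
width: 0.0004
```

```bash
python3 - <<'E'
from h import *
go([.5393,.1531,.08],-10.6); s=read_state(); print(inrack(s["ee_pos"]),s["ft_force"])
E
```

```text
t 28.17 p [0.5381 0.1441 0.082 ] psi -10.93 q [-1.12  0.5   0.96  1.86 -0.46  1.04 -0.16] w 0.0004
turn [-0.007  0.013 -0.002] shift(now) [ 0.07 -0.02 -0.36] shift(after turn) [ 0.08 -0.02 -0.36]
[ 0.00048616 -0.12446393] [ -9.94564677 -23.0339375   13.61518898]
```

```bash
python3 - <<'E'
from h import *
s=read_state(); np.save("w20.npy",np.r_[s["ee_pos"],s["eef_rot"]])
im=camera("wrist"); cv2.imwrite("pics/w20.png",im[:,:,::-1])
im=camera("scene"); cv2.imwrite("pics/s20.png",cv2.resize(im[130:270,300:500,::-1],None,fx=4,fy=4,interpolation=cv2.INTER_CUBIC))
E
```

```text
(no output)
```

View pics/w20.png

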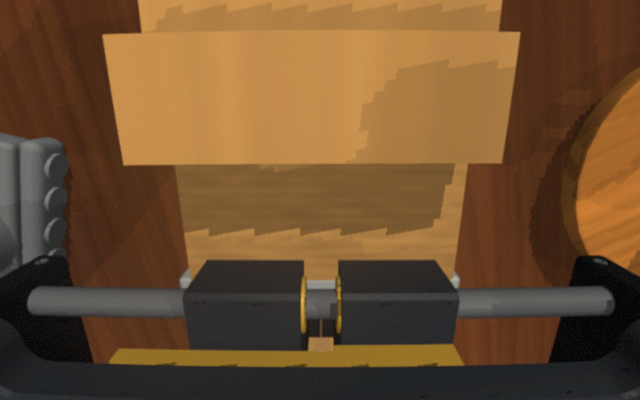

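View pics/s20.png

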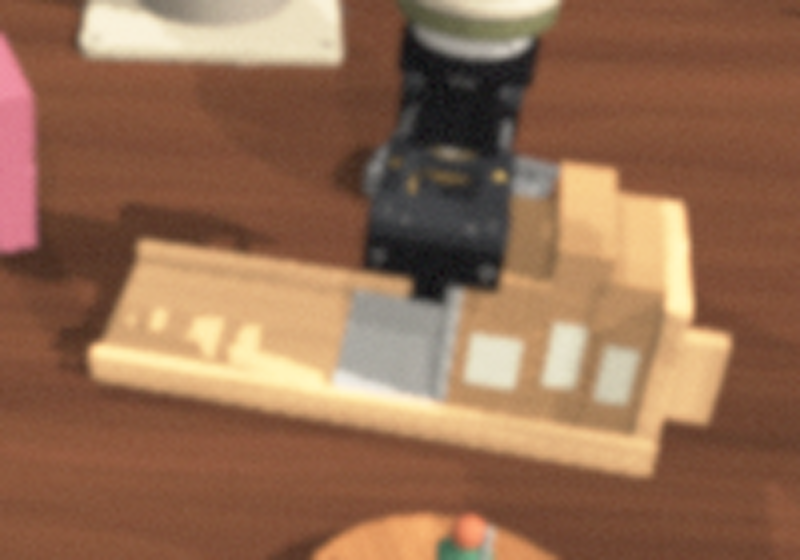

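>>> arm_command(targets=[0,0,0,0,0,-0.12,0,0,0,0,0,0,0.2,0,0,0,0,0,0,0.4,0,0,0,0,0,0,0.8,0,0,0,0,0,0,1,0,0,0,0,-0.5,0,0.5,0,0,0,0,-1,0,0,0,0,0,0,-1,0,0,0,0,0,0,-1,0,0,0,0,0,0,-1,0,0,0,0,0,0,-1,0,0,0])

```text
time: 29.18
ee_pos: [0.5193, 0.0714, 0.2197]
eef_rot: [-0.541, -0.45, 0.551, -0.449]
ft_force: [1.0, 1.4, 0.1]
width: 0.0005
```

>>> arm_command(targets=[0,0,0,-0.8,0,0.8,0,0,0,0,-0.5,0,0.5,0,0,0,0,0,0,0,0,0,0,0,0,0,0,0])

```text
time: 29.52
ee_pos: [0.5152, 0.0404, 0.2582]
eef_rot: [-0.544, -0.452, 0.546, -0.449]
ft_force: [-0.8, 0.3, -0.7]
width: 0.0005
```

```bash
python3 - <<'E'
from h import *
s=read_state(); np.save("w21.npy",np.r_[s["ee_pos"],s["eef_rot"]]); print(s["time"],s["ee_pos"],s["ft_force"],s["joint_vel"].round(3))
im=camera("wrist"); cv2.imwrite("pics/w21.png",im[:,:,::-1])
im=camera("top"); cv2.imwrite("pics/t21.png",im[:,:,::-1])
im=camera("scene"); cv2.imwrite("pics/s21.png",cv2.resize(im[130:270,300:500,::-1],None,fx=4,fy=4,interpolation=cv2.INTER_CUBIC)); cv2.imwrite("pics/s21f.png",im[:,:,::-1])
E
```

```text
29.5167 [0.51518882 0.04038243 0.25815564] [-0.80162232  0.32492689 -0.72206   ] [ 0.011 -0.035 -0.001 -0.009  0.012  0.005  0.   ]
```

View pics/w21.png

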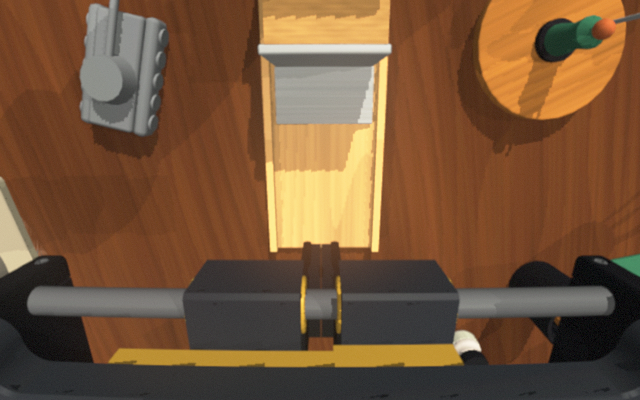

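View pics/s21.png

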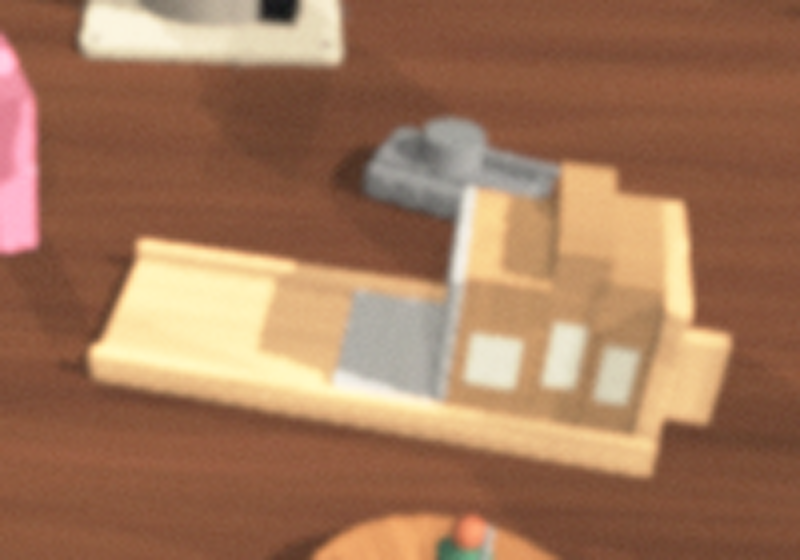

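View pics/t21.png

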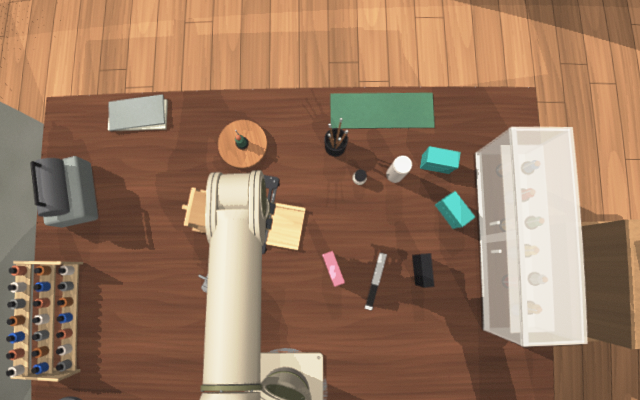

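```bash
python3 - <<'E'
from h import *
c=wcal(np.load("w21.npy"))
for n,uv,z in [("foot",[(277,124),(372,123)],.018),("plate outer top",[(262,57),(390,56)],.112),("plate inner top",[(262,47),(390,46)],.112),("lip end",[(272,251),(378,251)],.022)]:
    print(n,[inrack(p).round(4).tolist() for p in ray(c,uv,z)])
E
python3 - <<'E'
import cv2
im=cv2.imread("pics/w21.png"); cv2.imwrite("pics/w21c.png",cv2.resize(im[0:260,240:410],None,fx=2.2,fy=2.2,interpolation=cv2.INTER_CUBIC))
E
```

```text
foot [[-0.0512, -0.1732], [0.0538, -0.1726]]
plate outer top [[-0.0489, -0.115], [0.0526, -0.1146]]
plate inner top [[-0.0485, -0.1076], [0.0523, -0.1073]]
lip end [[-0.0633, -0.3249], [0.0667, -0.3253]]
```

View pics/w21c.png

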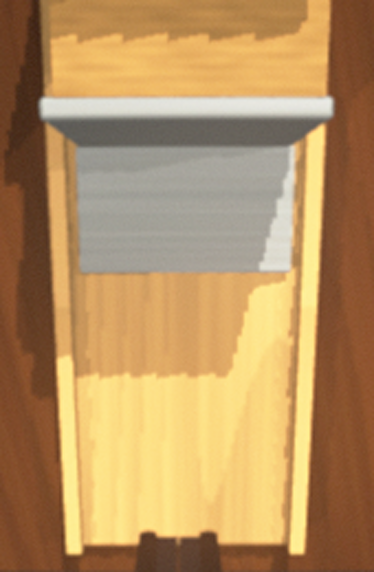

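```bash
python3 -c "
from bench import *
print(close_job())"
```

```text
the job is handed in; nothing more can be done
None
```

I put the tall slim box in the rack next to the box already there and the low thick box on the stop's side. Then I pushed the stop slowly along until all three were packed against the end wall, and handed the job in at about 29.5 s of the 72 s.

**Stop and boxes:** near the end of the push the wrist force jumped from about 7 N to 23 N along the push, which showed the stack was solid. After I backed off, the wrist picture put the stop plate's inner face about 107.5 mm from the wall, a joint value of about 0.1425 (snug is 0.142). The open ends of the lips read about 3 mm off the earlier fit in that same picture, so the value could be as low as 0.139, still past the 0.136 needed. The last scene picture shows the three boxes upright with no visible gaps. I did not measure each box's position separately after the push.

**Bystanders:** in the last pictures every one that could be seen stood where it was. The arm hid most of the tank kit in the last top picture, but the scene and wrist pictures show it in place.

**Not checked:** the boxes' labels look the same on both sides, so I could not tell which way round they face. I took the smaller turn for both. The low-box step depends on this, because it is measured in the tall box's own frame.

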